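Reload the flavour rack at the drinks hatch

ROBOT

A 6-joint arm with a two-finger parallel gripper is mounted at the origin on the work surface. World frame = base frame: x ahead of the robot, y to its left, z up, the work surface at z = 0. Lengths are in m, angles in rad, forces in N, time in s.
With the tool pointing down it reaches from about 0.25 to 0.725 m from the base axis. Payload 4 kg.
Tool frame: the origin (TCP) lies between the finger pads; the fingertips stand 8 mm ahead of it and the grasp point (between the pads) lies 11 mm behind it; z points along the fingers, y is the direction in which the jaws open and shut (so a half turn about z gives the same grasp; the last joint's range is limited). The gripper opens to 85 mm and grips with 20 to 120 N. Pads are 22 mm wide; open, the fingers measure 114 mm over their backs; the gripper's body (76 mm by 85 mm) begins 54 mm behind the grasp point. The pads swing forward as they close: fully open they stand 13 mm farther back than shut.
Start: joints at [1.14, 0.241, 0.005, 1.335, 0, 1.571], TCP at [0.209, 0.454, 0.239] pointing down, gripper open.
Joint ranges: [-2.72, 2.72], [-1.05, 1.87], [-1.09, 1.28], [-1.99, 2.15], [-1.42, 1.44], [-3.14, 3.14]. Speed limits (rad/s): [2.79, 2.79, 3.14, 3.14, 3.14, 3.14].

INTERFACE

Orientations are given as a unit quaternion [x, y, z, w].
In Python, from workcell import * gives the robot as it stands.
- The arm moves only by the tool send_rows, never from a script. Its argument "increments" is a list that holds one entry, the list of rows, each a list of 6 numbers: the shift along the tool's x, y, z in units of 50 mm (1.0 is 50 mm), then the turn, a rotation vector about the tool's x, y, z in units of 10 degrees (1.0 is 10 degrees). In form: [[[x, y, z, ax, ay, az], ...]]. A call has 1 to 8 rows; each row shifts and turns the commanded pose from where the row before left it, along the tool's axes as they then stand; what a row does not reach is not made up. A row lasts 1/8 s, in which the tool goes at most 62.5 mm and 10.7 degrees, less where a joint would pass 70% of its speed; a pose out of reach is approached as far as the arm can. A call with a number of a shift or a turn outside -1 to 1 is refused whole. A call with a gripper value outside its range is refused whole. "grip" is the closure, from 0 (fully open) to 1 (shut), set as the call begins (left out, the last holds). The fingers move at their own pace and stop on an object; the grip force is fixed at half the most. Time passes only in rows, so rows that do not move let the fingers close. It gives the time, the measured TCP pose, the force and the opening at its end, in the units of the state.
- get_obs(): the state, without advancing time (a new reading comes with each control period).
- camera(name): name is "scene" or "top" or "wrist"; returns a dict with "color" (400x640x3 uint8, red, green, blue), "z_map" (400x640 float32, m along the optical axis (not along the pixel's ray), 0 where there is no reading), "intrinsics" (3x3 intrinsics, pixels), "pose" (4x4, takes a point from camera to world coordinates); the wrist camera has in their place "mount" (4x4, takes a point from camera to tool coordinates, whose origin is the TCP and whose axes are the flange's). Camera axes: x right, y down, z forward; pixel columns grow to the right and rows downward; lengths in m; the calibration is good to about 2 mm. The wrist camera is an equidistant fisheye: a pixel r from the principal point sees the ray r / f radians off the axis. A picture is of the moment at which its call begins: read the wrist's pose just before it.
- job_done(): hands the job in, once; it reports no verdict.
The state is a dict: "clock": time; "joint_pos": joint angles; "joint_vel": joint speeds; "tau": joint torques, N m; "eef_pos": TCP position; "tool_rot": TCP orientation; "ft_force": force on the tool from outside, world axes, zero at the start; "ft_torque": the same for the moment, N m; "grip_width": finger opening in m.
Only numpy, scipy, OpenCV 4.12 (cv2) and the standard library are available. Lean on these libraries where they do the work, as an engineer would, in place of code of your own. Each camera call takes 0.05 s, during which the arm holds its last target.

TASK

Swing the rack's clamp open, clear the used black cartridges out of the wells into the green tub, and fetch every fresh orange cartridge from the bottom of its narrow canister and stand it upright in a well of its own. Then swing the clamp fully shut, and after that set the portion lever to the green mark. Leave the mug, bottle and bowl where they stand.

Things in the scene. Friction and masses are not known exactly. Their poses are not given: they have to be found in the camera images.
- rack: Grey cartridge rack fixed on the counter, 130 x 250 mm base plate 8 mm thick, with three square wells in a row along its y axis and a hinged wire clamp. Origin: under the middle well's centre, on the counter. Its x axis points from the clamp's handle side (clamp shut) to the hinge side; the base plate spans x -55 to +75, y -125 to +125 mm. Two hinge posts, 88 mm high, stand at x +60, y +-119 mm.
- well0 (a point): Centre of the floor of well 0 of the rack (wells 0, 1, 2 lie along the rack's y axis, 64 mm apart). A well is 54 mm square inside with dark walls that rise 12 mm above its white floor; the floor is 8 mm above the counter.
- well1 (a point): Centre of the floor of well 1 of the rack (wells 0, 1, 2 lie along the rack's y axis, 64 mm apart). A well is 54 mm square inside with dark walls that rise 12 mm above its white floor; the floor is 8 mm above the counter.
- well2 (a point): Centre of the floor of well 2 of the rack (wells 0, 1, 2 lie along the rack's y axis, 64 mm apart). A well is 54 mm square inside with dark walls that rise 12 mm above its white floor; the floor is 8 mm above the counter.
- clamp (a joint): Angle of the rack's clamp: a steel wire frame with a red front bar, hinged along the rack's y axis at clamp_hinge. 0 = shut: level, its cross bar over the wells (8 mm above the cartridges' tops, no contact) and the red bar out in front. It swings up and over to the far side; 2.3 = end of travel. About 1.7 or more is open, clear of the wells. A stiff hinge (about 0.22 N m): it stays where it is left.
- clamp_handle (a point): Middle of the clamp's red bar: round, 12 mm thick, 216 mm long along the rack's y axis, 135 mm from the hinge; 75 mm above the counter when shut. It turns with the clamp. It can be pinched from above all the way; the cross bar (10 mm thick) runs parallel, 75 mm nearer the hinge.
- clamp_hinge (a point): Point on the clamp's hinge axis, midway along it, 75 mm above the counter, 60 mm on the +x side of the wells' row. At angle a the red bar is 135 mm cos(a) from here along the rack's -x and 135 mm sin(a) up.
- canister0: White oblong canister with a blue rim, open at the top, fixed on the counter: 128 mm long (its x axis), 60 mm wide (its y), 86 mm high; inside 120 x 52 mm, inner floor 6 mm above the counter. Too narrow for spread fingers: they must go in nearly shut, closing along its length. Origin: its centre, on the counter. fresh0, if present, stands on its floor, within 6 mm of its centre.
- canister1: White oblong canister with a blue rim, open at the top, fixed on the counter: 128 mm long (its x axis), 60 mm wide (its y), 86 mm high; inside 120 x 52 mm, inner floor 6 mm above the counter. Too narrow for spread fingers: they must go in nearly shut, closing along its length. Origin: its centre, on the counter. fresh1, if present, stands on its floor, within 6 mm of its centre.
- canister2: White oblong canister with a blue rim, open at the top, fixed on the counter: 128 mm long (its x axis), 60 mm wide (its y), 86 mm high; inside 120 x 52 mm, inner floor 6 mm above the counter. Too narrow for spread fingers: they must go in nearly shut, closing along its length. Origin: its centre, on the counter. fresh2, if present, stands on its floor, within 6 mm of its centre.
- fresh0: Fresh flavour cartridge, orange with yellow end and band, 54 mm high, about 60 g: a round foot 40 mm across and 14 mm high, and above it a round stem 18 mm across to grip. Origin: centre of the foot's underside; z up the stem. None if absent from the start (or while held).
- fresh1: Fresh flavour cartridge, orange with yellow end and band, 54 mm high, about 60 g: a round foot 40 mm across and 14 mm high, and above it a round stem 18 mm across to grip. Origin: centre of the foot's underside; z up the stem. None if absent from the start (or while held).
- fresh2: Fresh flavour cartridge, orange with yellow end and band, 54 mm high, about 60 g: a round foot 40 mm across and 14 mm high, and above it a round stem 18 mm across to grip. Origin: centre of the foot's underside; z up the stem. None if absent from the start (or while held).
- used0: Used cartridge, black with grey end and band, same shape and mass as a fresh one. Starts standing in a well. Origin: centre of the foot's underside; z up the stem. None if absent from the start (or while held).
- used1: Used cartridge, black with grey end and band, same shape and mass as a fresh one. Starts standing in a well. Origin: centre of the foot's underside; z up the stem. None if absent from the start (or while held).
- used2: Used cartridge, black with grey end and band, same shape and mass as a fresh one. Starts standing in a well. Origin: centre of the foot's underside; z up the stem. None if absent from the start (or while held).
- tub: Loose open green tub for used cartridges, 120 mm square, 55 mm high, walls and floor 4 mm thick, 350 g. Origin: centre of its underside. It may get knocked aside.
- portion (a joint): Angle of the portion lever on its grey box: 0 = leaning 0.6 rad from upright towards the -x of point lever_pivot, 0.6 = upright, 1.2 = leaning 0.6 rad to its +x. The green mark on the two white scale discs beside it is at 0.95; the black ticks are other settings. Stays where it is left (about 0.12 N m of friction).
- lever_knob (a point): Centre of the lever's black ball knob, 26 mm across, 95 mm from the pivot; turns with the lever.
- lever_pivot (a point): Point on the lever's hinge axis (along y of this frame), 50 mm above the counter, at the top of the fixed grey box (100 x 70 x 50 mm). Scale discs of 55 mm radius stand 26 mm to either side of the lever.
- mug: White mug, 76 mm across, 85 mm high, a bystander. Origin: centre of its underside.
- juice: Green glass juice bottle, 60 mm across, 170 mm high, a bystander. Origin: centre of its underside.
- bowl: Blue bowl, 100 mm across, 45 mm high, a bystander. Origin: centre of its underside.

How it is judged:
By the outcome, as a careful person would: the job done as asked, in the order asked, and still so for the second after the job is handed in, with the robot touching nothing.
Of fresh0, fresh1, fresh2 only 2 to 3 are there at a start; the rules pass over those that are not, and their reading is None.
Of used0, used1, used2 only 1 to 2 are there at a start; the rules pass over those that are not, and their reading is None.
At some moment in a run one of tub may be knocked a few centimetres aside while the robot is not near it.
It also fails if it takes over 210 s, if anything falls off the work surface, if the arm or the gripper's body presses on something with over 40 N, if the wrist force passes 120 N, or if a joint passes its speed limit or range.

## Working session

There is one attempt and no reset: what is moved stays moved. The work goes in short steps, Python scripts to look and compute and a tool call to move; the robot and the scene stay as the last step left them, time stands still between calls to the robot, and variables do not carry over. Pictures are saved under pics/ and viewed, and the job is handed in when it is done.

Besides the shell and the picture viewer there is one more tool, called after "Emit:" as a command line: name --argument value ..., lists and objects as JSON in quotes. send_rows: Moves the arm, as the interface text tells. Its arguments: {"type":"object","properties":{"increments":{"type":"array"},"grip":{"type":"number"}},"required":["increments"]}

```bash
ls; mkdir -p pics; python3 - <<'E'
from workcell import *
import cv2, numpy as np
print(get_obs())
for n in ["scene","top","wrist"]:
    c=camera(n); cv2.imwrite(f"pics/{n}0.png",c["color"][:,:,::-1]); np.savez(f"{n}0.npz",**c)
    print(n,c["intrinsics"].tolist(),c.get("pose",c.get("mount")).round(4).tolist())
E
```

```text
pics
{'clock': 0.0, 'joint_pos': array([ 1.14000982e+00,  2.41444077e-01,  3.73357658e-03,  1.33521568e+00,
       -1.89949053e-05,  1.57080147e+00]), 'joint_vel': array([-0.00052579, -0.00072544, -0.00028849,  0.00062688,  0.00041877,
       -0.00160527]), 'tau': array([-1.36408751e-03, -3.72320795e+01,  2.52407295e+01,  1.68947247e-02,
       -8.53254005e-05,  1.18863400e-05]), 'eef_pos': array([0.20854003, 0.45375537, 0.23840099]), 'tool_rot': array([ 2.13733994e-01,  9.76891317e-01, -1.04234827e-03, -2.18327611e-04]), 'ft_force': array([-0.01459954,  0.40979345, -0.31809687]), 'ft_torque': array([0.00136807, 0.03050758, 0.00207024]), 'grip_width': 0.0853720014765031}
scene [[444.7157940861992, 0.0, 324.1342205445335], [0.0, 444.7157940861992, 200.83971105907372], [0.0, 0.0, 1.0]] [[-0.4698, 0.6837, -0.5584, 1.1836], [0.8827, 0.3585, -0.3037, 0.3558], [-0.0075, -0.6356, -0.772, 0.8811], [0.0, 0.0, 0.0, 1.0]]
top [[396.52542191402546, 0.0, 317.714346599551], [0.0, 396.52542191402546, 192.44595045405947], [0.0, 0.0, 1.0]] [[0.0244, -0.9895, 0.1428, 0.4471], [-0.9996, -0.0257, -0.007, 0.0261], [0.0106, -0.1425, -0.9897, 1.1913], [0.0, 0.0, 0.0, 1.0]]
wrist [[309.70691628693146, 0.0, 322.2058784660725], [0.0, 309.70691628693146, 195.6221200319574], [0.0, 0.0, 1.0]] [[-0.0002, -0.9552, -0.2959, 0.0761], [1.0, -0.0001, -0.0003, -0.0006], [0.0003, -0.2959, 0.9552, -0.1362], [0.0, 0.0, 0.0, 1.0]]
```

View pics/top0.png

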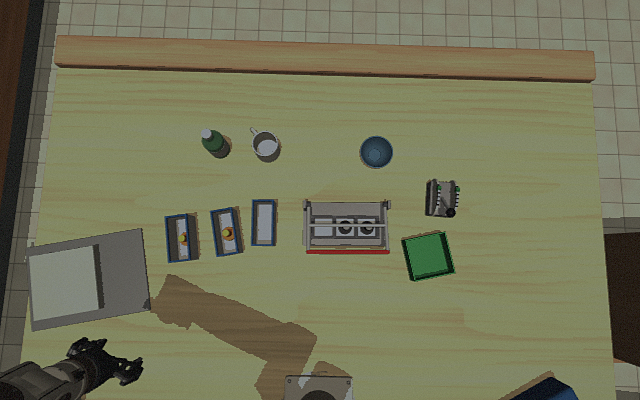

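View pics/scene0.png

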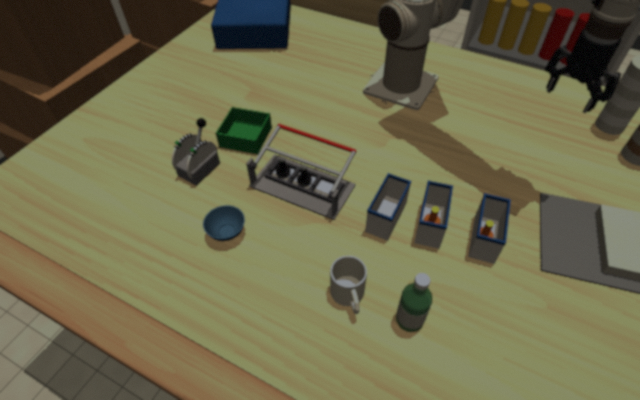

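View pics/wrist0.png

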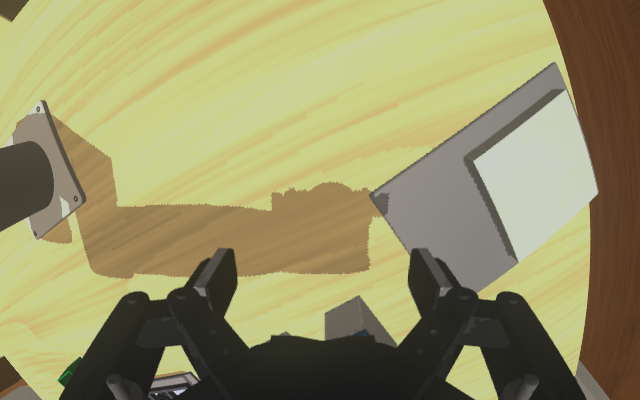

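```bash
cat > h.py <<'E'
import numpy as np, cv2
from scipy.spatial.transform import Rotation as R
def load(n): return dict(np.load(n))
def pts(c):  # world points by depth for pinhole
    K=c["intrinsics"];T=c["pose"];z=c["z_map"];v,u=np.mgrid[0:400,0:640]
    P=np.stack([(u-K[0,2])/K[0,0]*z,(v-K[1,2])/K[1,1]*z,z],-1)
    return P@T[:3,:3].T+T[:3,3]
def ray(c,u,v,zp):
    K=c["intrinsics"];T=c["pose"]
    d=T[:3,:3]@np.array([(u-K[0,2])/K[0,0],(v-K[1,2])/K[1,1],1]);o=T[:3,3]
    return o+d*(zp-o[2])/d[2]
def wT(obs,c):
    T=np.eye(4);T[:3,:3]=R.from_quat(obs["tool_rot"]).as_matrix();T[:3,3]=obs["eef_pos"];return T@c["mount"]
def wray(T,K,u,v,zp):
    x=(u-K[0,2])/K[0,0];y=(v-K[1,2])/K[1,1];r=np.hypot(x,y)+1e-12
    d=T[:3,:3]@np.array([np.sin(r)*x/r,np.sin(r)*y/r,np.cos(r)]);o=T[:3,3]
    return o+d*(zp-o[2])/d[2]
def wproj(T,K,P):
    p=np.linalg.inv(T)@np.append(P,1);n=np.hypot(p[0],p[1])+1e-12;r=np.arctan2(n,p[2])
    return np.array([K[0,0]*r*p[0]/n+K[0,2],K[1,1]*r*p[1]/n+K[1,2]])
def rect(P):
    (c,s,a)=cv2.minAreaRect((P[:,:2]*1000).astype(np.float32));return np.round(c,1),np.round(s,1),round(a,1)
E
python3 - <<'E'
from h import *
c=load("top0.npz");P=pts(c);col=c["color"];hsv=cv2.cvtColor(col,cv2.COLOR_RGB2HSV)
b=col[:,:,::-1]
cv2.imwrite("pics/topz.png",cv2.resize(b[180:290,155:465],None,fx=2.58,fy=2.58,interpolation=cv2.INTER_CUBIC))
z=P[...,2];print("table z",np.median(z[300:340,480:560]))
H,S,V=cv2.split(hsv)
def comps(m,name,lo,hi,mina=15):
    n,l,st,ce=cv2.connectedComponentsWithStats(m.astype(np.uint8))
    for i in range(1,n):
        if st[i,4]<mina: continue
        q=(l==i)&(z>lo)&(z<hi)
        if q.sum()<8: continue
        print(name,st[i].tolist(),rect(P[q]),"z",np.percentile(z[q],[5,50,95]).round(3))
comps((H>105)&(H<125)&(S>100)&(V>40),"blue",0.06,0.1)
comps(((H<6)|(H>174))&(S>150),"red",0.04,0.15)
comps((H>45)&(H<75)&(S>120),"green",0.045,0.07)
comps((H>5)&(H<30)&(S>180)&(V>120),"orange",0.0,0.1,4)
E
```

```text
table z -0.0004511847536174951
blue [252, 200, 12, 4, 19] (array([576.5, 186.4]), array([ 8.8, 30.8]), 1.1) z [0.082 0.086 0.089]
blue [265, 200, 9, 34, 65] (array([538.1, 143.2]), array([94.5, 21.8]), 14.4) z [0.073 0.086 0.09 ]
blue [252, 205, 2, 26, 42] (array([531.3, 198.7]), array([70. ,  3.2]), 1.8) z [0.076 0.085 0.09 ]
blue [210, 207, 24, 18, 78] (array([532.4, 284.3]), array([43.4, 60.5]), 11.6) z [0.08  0.086 0.091]
blue [165, 215, 26, 48, 145] (array([469.9, 403.7]), array([127.6,  60.4]), 8.8) z [0.082 0.087 0.091]
blue [181, 214, 6, 5, 17] (array([530.6, 389.9]), array([11.5, 16.4]), 0.9) z [0.084 0.087 0.09 ]
blue [186, 222, 3, 10, 15] (array([501.8, 380.5]), array([25.5,  4.6]), 6.5) z [0.08  0.086 0.089]
blue [233, 224, 3, 12, 18] (array([496.5, 248.5]), array([31.1,  3.6]), 12.0) z [0.083 0.086 0.087]
blue [251, 232, 22, 14, 59] (array([473.7, 170.5]), array([35.6, 59. ]), 1.2) z [0.083 0.086 0.091]
blue [186, 234, 4, 11, 19] (array([467.3, 374.9]), array([28.1,  5.2]), 10.7) z [0.08  0.087 0.089]
blue [214, 235, 25, 22, 74] (array([457.1, 268.7]), array([58.7, 60.5]), 11.0) z [0.079 0.087 0.09 ]
blue [548, 388, 30, 12, 147] (array([  90.1, -634.7]), array([26.6, 73. ]), 2.3) z [0.094 0.098 0.1  ]
red [306, 250, 84, 4, 329] (array([444.1, -66.3]), array([  8.1, 224.9]), 1.4) z [0.105 0.109 0.112]
green [402, 232, 53, 50, 1630] (array([ 437.5, -303.6]), array([118.9, 119.8]), 13.0) z [0.047 0.054 0.058]
```

View pics/topz.png

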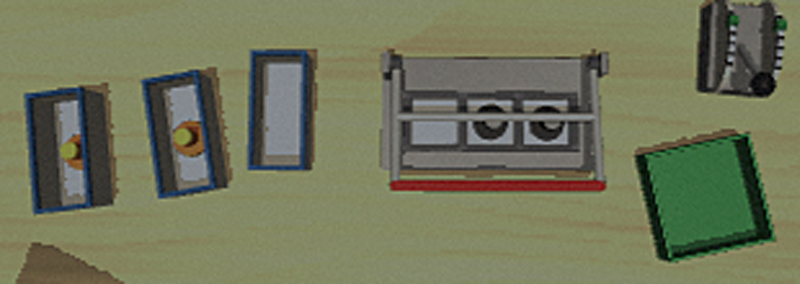

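```bash
cat >> h.py <<'E'
def rot_psi(psi):  # tool down, tool y at world angle psi (deg)
    p=np.radians(psi);y=np.array([np.cos(p),np.sin(p),0]);x=np.array([-np.sin(p),np.cos(p),0])
    return R.from_matrix(np.stack([x,y,[0,0,-1.]],1))
def plan(way):
    """way: list of (x,y,z,psi,n); prints rows in tool units with n rows per leg (n=0 -> auto)"""
    from workcell import get_obs
    o=get_obs();p=np.array(o["eef_pos"]);r=R.from_quat(o["tool_rot"])
    print("now",p.round(4),"f",np.round(o["ft_force"],1),"w",round(o["grip_width"],4),"t",round(o["clock"],2),"psi",round(np.degrees(np.arctan2(*r.as_matrix()[[1,0],1])),2))
    for x,y,z,psi,n in way:
        q=np.array([x,y,z]);rt=rot_psi(psi);dr=(r.inv()*rt).as_rotvec()
        n=n or int(max(np.ceil(np.linalg.norm(q-p)/.045),np.ceil(np.degrees(np.linalg.norm(dr))/9.5),1))
        print("->",x,y,z,psi)
        for i in range(n):
            loc=(r.inv()).apply((q-p)/n)/.05
            print("  ",np.append(loc,np.degrees(dr/n)/10).round(2).tolist())
            r=r*R.from_rotvec(dr/n);p=p+(q-p)/n*1.0 if False else p+(q-p)/n
            n_=n
        p=q;r=rt
E
sed -i 's/loc=(r.inv()).apply((q-p)\/n)\/.05/loc=(r.inv()).apply(d)\/.05/; s/r=r\*R.from_rotvec(dr\/n);p=.*/r=r*R.from_rotvec(dr\/n);p=p+d/; s/print("->",x,y,z,psi)/d=(q-p)\/n;print("->",x,y,z,psi)/; /n_=n/d' h.py
python3 -c "
from h import *
plan([(.45,.15,.30,0,0)])"
```

```text
now [0.2086 0.4539 0.2386] f [-0.1  0.7 -0.1] w 0.0856 t 0.15 psi 65.32
-> 0.45 0.15 0.3 0
   [-0.77, -0.39, -0.14, -0.0, 0.0, 0.73]
   [-0.81, -0.29, -0.14, -0.0, 0.0, 0.73]
   [-0.84, -0.18, -0.14, -0.0, 0.0, 0.73]
   [-0.86, -0.08, -0.14, -0.0, 0.0, 0.73]
   [-0.86, 0.03, -0.14, -0.0, 0.0, 0.73]
   [-0.85, 0.14, -0.14, -0.0, 0.0, 0.73]
   [-0.83, 0.25, -0.14, -0.0, 0.0, 0.73]
   [-0.79, 0.35, -0.14, -0.0, 0.0, 0.73]
   [-0.74, 0.45, -0.14, -0.0, 0.0, 0.73]
```

Emit:
send_rows --increments '[[[-0.77,-0.39,-0.14,0,0,0.73],[-0.81,-0.29,-0.14,0,0,0.73],[-0.84,-0.18,-0.14,0,0,0.73],[-0.86,-0.08,-0.14,0,0,0.73],[-0.86,0.03,-0.14,0,0,0.73],[-0.85,0.14,-0.14,0,0,0.73],[-0.83,0.25,-0.14,0,0,0.73],[-0.79,0.35,-0.14,0,0,0.73]]]'

```text
clock: 1.15
eef_pos: [0.423, 0.1822, 0.2953]
tool_rot: [0.665, 0.747, -0.0, -0.0]
ft_force: [1.0, 1.0, -0.1]
grip_width: 0.0852
```

Emit:
send_rows --increments '[[[-0.74,0.45,-0.14,0,0,0.73],[0,0,0,0,0,0],[0,0,0,0,0,0]]]'

```text
clock: 1.52
eef_pos: [0.4488, 0.1495, 0.3019]
tool_rot: [0.709, 0.705, -0.0, -0.0]
ft_force: [0.0, 0.5, 0.4]
grip_width: 0.0854
```

```bash
cat > shot.py <<'E'
import sys
from workcell import *
from h import *
o=get_obs();c=camera("wrist");n=sys.argv[1]
cv2.imwrite(f"pics/{n}.png",c["color"][:,:,::-1])
np.savez(n+".npz",color=c["color"],z_map=c["z_map"],K=c["intrinsics"],T=wT(o,c))
print(o["eef_pos"].round(4),o["clock"],"psi",np.degrees(np.arctan2(*R.from_quat(o["tool_rot"]).as_matrix()[[1,0],1])).round(2),R.from_quat(o["tool_rot"]).as_matrix()[:,2].round(4))
E
python3 shot.py w1
```

```text
[0.4488 0.1495 0.3019] 1.525 psi -0.37 [-1.2e-03  1.0e-04 -1.0e+00]
```

View pics/w1.png

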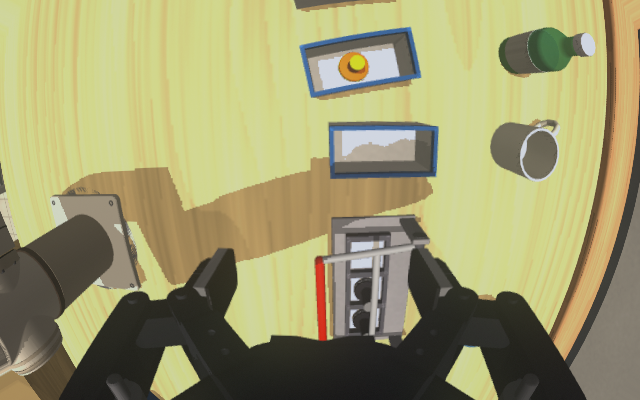

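Emit:
send_rows --increments '[[[-0.9,0,0,0,0,0],[-0.9,0,0,0,0,0],[-0.9,0,0,0,0,0],[-0.9,0,0,0,0,0],[-0.9,0,0,0,0,0],[-0.9,0,0,0,0,0],[0,0,0,0,0,0],[0,0,0,0,0,0]]]'

```text
clock: 2.58
eef_pos: [0.4472, -0.1194, 0.3021]
tool_rot: [0.709, 0.705, 0.0, -0.0]
ft_force: [0.4, 0.6, 0.5]
grip_width: 0.0854
```

```bash
python3 shot.py w2
```

```text
[ 0.4472 -0.1194  0.3021] 2.575 psi -0.3 [-6.e-04  7.e-04 -1.e+00]
```

View pics/w2.png

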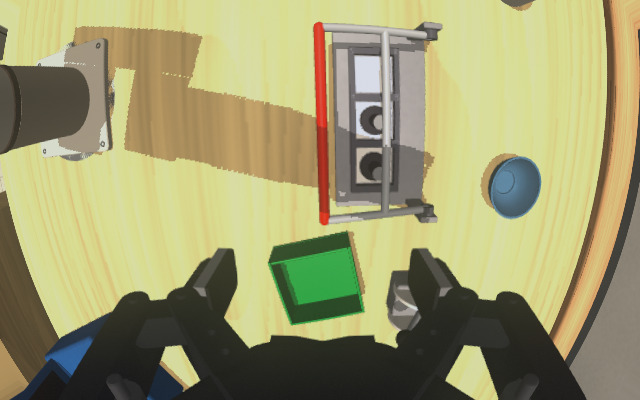

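```bash
python3 - <<'E'
from h import *
c=load("w2.npz");b=c["color"][:,:,::-1]
cv2.imwrite("pics/w2z.png",cv2.resize(b[15:230,300:450],None,fx=2.7,fy=2.7,interpolation=cv2.INTER_CUBIC))
K,T=c["K"],c["T"]
hsv=cv2.cvtColor(c["color"],cv2.COLOR_RGB2HSV);H,S,V=cv2.split(hsv)
m=((H<8)|(H>172))&(S>150)&(V>80)
n,l,st,ce=cv2.connectedComponentsWithStats(m.astype(np.uint8));i=1+np.argmax(st[1:,4]);v,u=np.where(l==i)
for z in(.105,.109,.113):
    P=np.array([wray(T,K,a,d,z) for a,d in zip(u,v)]);print(z,rect(P),P[:,1].min(),P[:,1].max())
def cen(m,roi,z,name):
    mm=np.zeros_like(m,np.uint8);x0,y0,x1,y1=roi;mm[y0:y1,x0:x1]=m[y0:y1,x0:x1]
    v,u=np.where(mm);P=np.array([wray(T,K,a,d,z) for a,d in zip(u,v)]);print(name,len(u),rect(P))
cen((V>170)&(S<60),(345,40,382,100),.008,"well2 floor")
E
```

```text
0.105 (array([445.8, -68.6]), array([ 11.4, 226.8]), 1.3) -0.1819239367371518 0.04471945787221489
0.109 (array([445.8, -68.3]), array([ 11.3, 224. ]), 1.3) -0.18027250801188205 0.04365174583514174
0.113 (array([445.8, -68. ]), array([ 11.2, 221.3]), 1.3) -0.17862107928661225 0.04258403379806859
well2 floor 1196 (array([501.8,   3.5]), array([50.9, 83.4]), 2.2)
```

View pics/w2z.png

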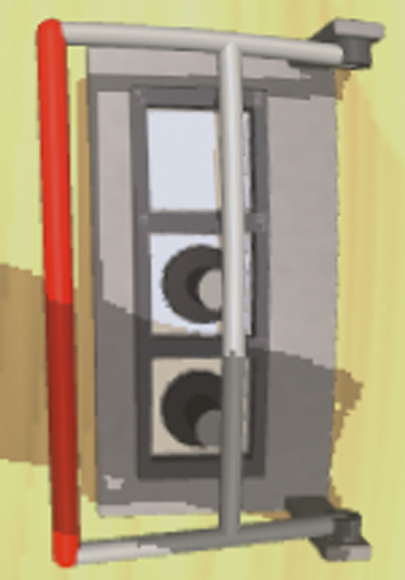

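```bash
python3 - <<'E'
from h import *
c=load("w2.npz");K,T=c["K"],c["T"]
f=lambda zu,zv,z:print((zu,zv),(wray(T,K,300+zu/2.7,15+zv/2.7,z)*1000).round(1))
print("cam",T[:3,3])
for a in[(148,110,.02),(152,285,.02),(158,452,.02),(250,290,.008),(250,330,.008),(150,212,.02),(152,233,.02),(155,338,.02),(154,358,.02)]:f(*a)
print("base corners");[f(*a) for a in[(88,48,.008),(99,515,.008)]]
print("posts");[f(*a) for a in[(358,28,.088),(347,545,.088),(382,30,.088),(370,555,.088)]]
E
```

```text
cam [ 0.44689116 -0.04427552  0.43840443]
(148, 110) [490.3  20.2  20. ]
(152, 285) [492.4 -68.2  20. ]
(158, 452) [ 497.  -154.5   20. ]
(250, 290) [545.3 -70.4   8. ]
(250, 330) [545.9 -91.5   8. ]
(150, 212) [491.2 -31.5  20. ]
(152, 233) [492.2 -42.   20. ]
(155, 338) [494.3 -95.   20. ]
(154, 358) [ 493.9 -105.3   20. ]
base corners
(88, 48) [461.4  54.7   8. ]
(99, 515) [ 467.1 -193.     8. ]
posts
(358, 28) [575.1  53.   88. ]
(347, 545) [ 580.2 -181.4   88. ]
(382, 30) [586.4  53.6  88. ]
(370, 555) [ 592.7 -186.7   88. ]
```

```bash
python3 -c "
from h import *
plan([(.446,-.0685,.16,1.3,4),(.446,-.0685,.0905,1.3,3)])"
```

```text
now [ 0.4473 -0.1191  0.3022] f [-0.7  0.2 -0.1] w 0.0852 t 2.62 psi -0.25
-> 0.446 -0.0685 0.16 1.3
   [0.25, -0.01, 0.71, -0.0, -0.0, -0.04]
   [0.25, -0.01, 0.71, -0.0, -0.0, -0.04]
   [0.25, -0.0, 0.71, -0.0, -0.0, -0.04]
   [0.25, -0.0, 0.71, -0.0, -0.0, -0.04]
-> 0.446 -0.0685 0.0905 1.3
   [0.0, 0.0, 0.46, 0.0, 0.0, 0.0]
   [0.0, 0.0, 0.46, 0.0, 0.0, 0.0]
   [0.0, 0.0, 0.46, 0.0, 0.0, 0.0]
```

Emit:
send_rows --increments '[[[0.25,-0.01,0.71,0,0,-0.04],[0.25,-0.01,0.71,0,0,-0.04],[0.25,0,0.71,0,0,-0.04],[0.25,0,0.71,0,0,-0.04],[0,0,0,0,0,0],[0,0,0,0,0,0]]]' --grip 0.5

```text
clock: 3.38
eef_pos: [0.4472, -0.07, 0.1616]
tool_rot: [0.699, 0.715, 0.0, 0.001]
ft_force: [0.8, 0.5, 1.0]
grip_width: 0.0426
```

```bash
python3 shot.py w3;python3 -c "
from h import *
plan([(.446,-.0685,.0905,1.3,3)])"
```

```text
[ 0.4472 -0.07    0.1616] 3.375 psi 1.31 [ 1.8e-03 -5.0e-04 -1.0e+00]
now [ 0.4476 -0.0704  0.162 ] f [-0.8  0.2  0.5] w 0.0427 t 3.42 psi 1.27
-> 0.446 -0.0685 0.0905 1.3
   [0.01, -0.01, 0.48, 0.01, 0.0, -0.0]
   [0.01, -0.01, 0.48, 0.01, 0.0, -0.0]
   [0.01, -0.01, 0.48, 0.01, 0.0, -0.0]
```

View pics/w3.png

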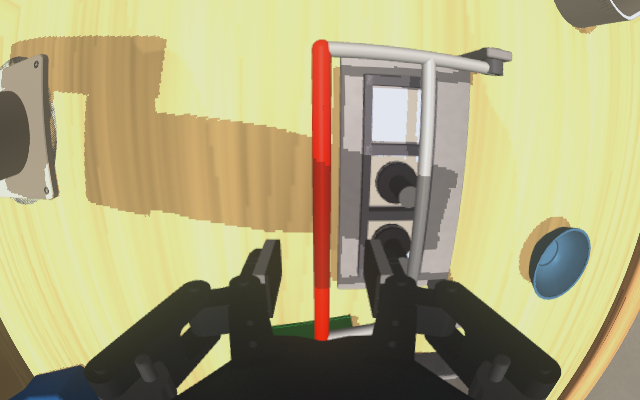

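Emit:
send_rows --increments '[[[0,-0.01,0.48,0,0,0],[0,-0.01,0.48,0,0,0],[0,-0.01,0.48,0,0,0],[0,0,0,0,0,0]]]'

```text
clock: 3.92
eef_pos: [0.4445, -0.0708, 0.0884]
tool_rot: [0.7, 0.714, -0.0, -0.0]
ft_force: [0.3, 0.2, -0.3]
grip_width: 0.043
```

Emit:
send_rows --increments '[[[0,0,0,0,0,0],[0,0,0,0,0,0],[0,0,0,0,0,0],[0,0,0,0,0,0]]]' --grip 1

```text
clock: 4.42
eef_pos: [0.4465, -0.0709, 0.0893]
tool_rot: [0.7, 0.715, 0.001, 0.002]
ft_force: [4.1, -1.4, -0.2]
grip_width: 0.0101
```

```bash
cat > arc.py <<'E'
import sys
from h import *
from workcell import *
# from current TCP, arc about hinge; args: a_end nrows (hinge at .579)
o=get_obs();p=o["eef_pos"];hx,hz=.579,.075
gx,gz=p[0]-hx,p[2]+.011-hz
a0=np.arctan2(gz,-gx);r=np.hypot(gx,gz);print("p",p.round(4),"a",a0.round(3),"r",r.round(4),"f",o["ft_force"].round(1),"w",o["grip_width"])
a=np.linspace(a0,float(sys.argv[1]),int(sys.argv[2])+1)
x=-.135*np.cos(a);z=.135*np.sin(a);x[0]=gx;z[0]=gz
for dx,dz in zip(np.diff(x),np.diff(z)):print([0,round(dx/.05,2),round(-dz/.05,2)])
E
python3 arc.py 2.0 12
```

```text
p [ 0.4465 -0.0709  0.0893] a 0.189 r 0.1349 f [ 4.1 -1.4 -0.2] w 0.010090707102454716
[0, np.float64(0.1), np.float64(-0.39)]
[0, np.float64(0.16), np.float64(-0.37)]
[0, np.float64(0.22), np.float64(-0.34)]
[0, np.float64(0.27), np.float64(-0.31)]
[0, np.float64(0.31), np.float64(-0.26)]
[0, np.float64(0.35), np.float64(-0.21)]
[0, np.float64(0.37), np.float64(-0.16)]
[0, np.float64(0.39), np.float64(-0.1)]
[0, np.float64(0.41), np.float64(-0.04)]
[0, np.float64(0.41), np.float64(0.02)]
[0, np.float64(0.4), np.float64(0.08)]
[0, np.float64(0.38), np.float64(0.14)]
```

Emit:
send_rows --increments '[[[0,0.1,-0.39,0,0,0],[0,0.16,-0.37,0,0,0],[0,0.22,-0.34,0,0,0],[0,0.27,-0.31,0,0,0],[0,0.31,-0.26,0,0,0],[0,0.35,-0.21,0,0,0]]]'

```text
clock: 5.18
eef_pos: [0.5093, -0.0694, 0.1817]
tool_rot: [0.7, 0.714, -0.005, -0.005]
ft_force: [-14.5, -1.1, 13.1]
grip_width: 0.0101
```

```bash
python3 arc.py 2.0 6
```

```text
p [ 0.5093 -0.0694  0.1817] a 1.036 r 0.1368 f [-14.5  -1.1  13.1] w 0.010102523872537624
[0, np.float64(0.41), np.float64(-0.16)]
[0, np.float64(0.41), np.float64(-0.13)]
[0, np.float64(0.43), np.float64(-0.06)]
[0, np.float64(0.43), np.float64(0.01)]
[0, np.float64(0.43), np.float64(0.08)]
[0, np.float64(0.41), np.float64(0.15)]
```

Emit:
send_rows --increments '[[[0,0.37,-0.18,0,0,0],[0,0.39,-0.12,0,0,0],[0,0.41,-0.05,0,0,0],[0,0.41,0.01,0,0,0],[0,0.4,0.08,0,0,0],[0,0,0,0,0,0]]]'

```text
clock: 5.92
eef_pos: [0.6149, -0.0668, 0.195]
tool_rot: [0.699, 0.715, -0.0, -0.0]
ft_force: [1.8, 0.1, 2.4]
grip_width: 0.01
```

```bash
python3 arc.py 2.0 1
```

```text
p [ 0.6149 -0.0668  0.195 ] a 1.839 r 0.1359 f [1.8 0.1 2.4] w 0.01001128355329638
[0, np.float64(0.4), np.float64(0.17)]
```

Emit:
send_rows --increments '[[[0,0.36,0.16,0,0,0],[0,0.28,0.16,0,0,0],[0,0,0,0,0,0]]]'

```text
clock: 6.3
eef_pos: [0.6475, -0.0661, 0.1795]
tool_rot: [0.699, 0.715, 0.001, 0.001]
ft_force: [4.3, -0.1, 1.2]
grip_width: 0.0096
```

Emit:
send_rows --increments '[[[0,0,0,0,0,0],[0,0,0,0,0,0],[0,0,-0.5,0,0,0],[0,0,-0.7,0,0,0],[0,0,-0.5,0,0,0],[0,0,0,0,0,0]]]' --grip 0.4

```text
clock: 7.05
eef_pos: [0.6468, -0.0664, 0.2667]
tool_rot: [0.7, 0.715, 0.001, 0.002]
ft_force: [0.4, 0.3, 0.4]
grip_width: 0.0514
```

```bash
python3 -c "
from h import *
plan([(.50,-.16,.25,1.3,0)])"
```

```text
now [ 0.6468 -0.0664  0.2667] f [0.4 0.3 0.4] w 0.0514 t 7.05 psi 1.21
-> 0.5 -0.16 0.25 1.3
   [-0.45, -0.74, 0.08, 0.01, 0.0, -0.0]
   [-0.45, -0.74, 0.08, 0.01, 0.0, -0.0]
   [-0.45, -0.74, 0.08, 0.01, 0.0, -0.0]
   [-0.45, -0.74, 0.08, 0.01, 0.0, -0.0]
```

Emit:
send_rows --increments '[[[-0.45,-0.74,0.04,0,0,0],[-0.45,-0.74,0.08,0,0,0],[-0.45,-0.74,0.08,0,0,0],[-0.45,-0.74,0.08,0,0,0],[0,0,0,0,0,0],[0,0,0,0,0,0]]]'

```text
clock: 7.8
eef_pos: [0.4999, -0.1592, 0.2495]
tool_rot: [0.7, 0.714, -0.0, -0.001]
ft_force: [0.9, 0.1, 0.2]
grip_width: 0.0511
```

```bash
python3 shot.py w4; python3 - <<'E'
from h import *
from workcell import *
c=camera("top");np.savez("top1.npz",**c)
b=c["color"][:,:,::-1];cv2.imwrite("pics/top1.png",b[100:300,150:480])
E
```

```text
[ 0.4999 -0.1592  0.2495] 7.8 psi 1.2 [-9.e-04  6.e-04 -1.e+00]
```

View pics/w4.png

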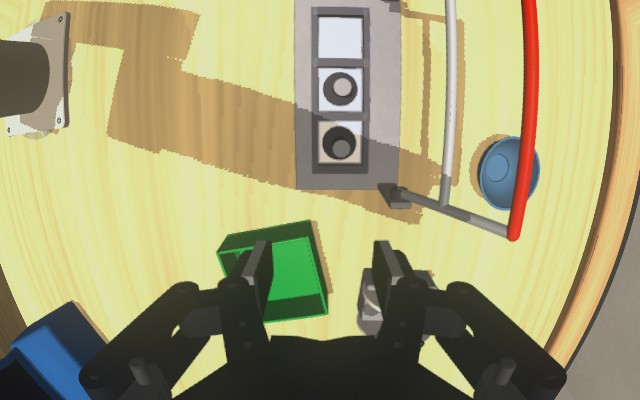

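View pics/top1.png

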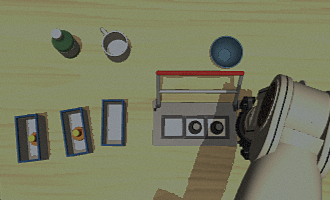

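```bash
python3 - <<'E'
from h import *
c=load("w4.npz");K,T=c["K"],c["T"];b=c["color"][:,:,::-1]
cv2.imwrite("pics/w4z.png",cv2.resize(b[0:190,290:410],None,fx=3.1,fy=3.1,interpolation=cv2.INTER_CUBIC))
g=cv2.cvtColor(c["color"],cv2.COLOR_RGB2GRAY)
for roi in[(318,65,365,110),(318,122,365,166)]:
    x0,y0,x1,y1=roi;s=g[y0:y1,x0:x1];m=(s<75).astype(np.uint8)
    cn,_=cv2.findContours(m,cv2.RETR_EXTERNAL,cv2.CHAIN_APPROX_NONE)
    cn=max(cn,key=cv2.contourArea);(u,v),r=cv2.minEnclosingCircle(cn);print(roi,cv2.contourArea(cn),u+x0,v+y0,r)
E
```

```text
(318, 65, 365, 110) 30.5 343.0 88.5 11.10190200805664
(318, 122, 365, 166) 490.0 338.6183433532715 142.6834316253662 16.305532455444336
```

View pics/w4z.png

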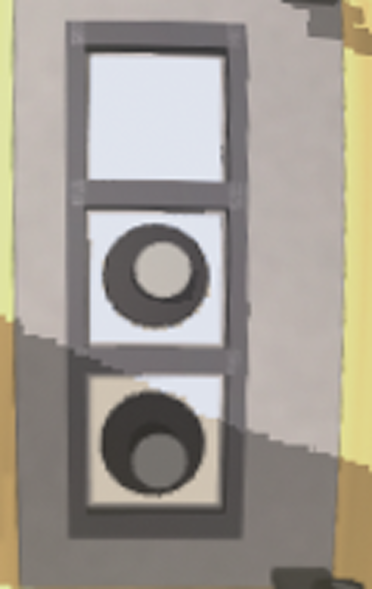

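```bash
python3 - <<'E'
from h import *
c=load("w4.npz");K,T=c["K"],c["T"]
f=lambda n,zu,zv,z:print(n,(wray(T,K,290+zu/3.1,zv/3.1,z)*1000).round(1))
f("u1top",162,269,.062);f("u0top",159,460,.062);f("u1foot",156,276,.022);f("u0foot",153,442,.022)
for q in[(66,22),(247,25),(243,538),(68,537)]:f("rim",*q,.02)
for q in[(87,53),(225,53),(86,180),(224,181),(86,210),(225,211),(88,375),(223,507)]:f("inner",*q,.014)
# tub from green in w4
hsv=cv2.cvtColor(c["color"],cv2.COLOR_RGB2HSV);H,S,V=cv2.split(hsv)
E
python3 -c "
from h import *
plan([(.52,-.0685,.14,1.3,0),(.52,-.0685,.04,1.3,0)])"
```

```text
u1top [517.6 -66.8  62. ]
u0top [ 518.5 -131.7   62. ]
u1foot [517.9 -67.4  22. ]
u0foot [ 518.5 -130.7   22. ]
rim [482.2  32.4  20. ]
rim [550.6  34.2  20. ]
rim [ 555.4 -167.8   20. ]
rim [ 486.6 -169.1   20. ]
inner [490.2  21.3  14. ]
inner [543.   23.6  14. ]
inner [491.  -30.2  14. ]
inner [543.4 -28.6  14. ]
inner [491.2 -42.   14. ]
inner [544.1 -40.5  14. ]
inner [ 493.2 -106.1   14. ]
inner [ 547.6 -156.8   14. ]
now [ 0.5007 -0.1589  0.2498] f [-1.   0.4 -0.4] w 0.0512 t 7.9 psi 1.27
-> 0.52 -0.0685 0.14 1.3
   [0.45, 0.11, 0.55, -0.0, -0.0, -0.0]
   [0.45, 0.11, 0.55, -0.0, -0.0, -0.0]
   [0.45, 0.11, 0.55, -0.0, -0.0, -0.0]
   [0.45, 0.11, 0.55, -0.0, -0.0, -0.0]
-> 0.52 -0.0685 0.04 1.3
   [0.0, 0.0, 0.67, 0.0, 0.0, 0.0]
   [0.0, 0.0, 0.67, 0.0, 0.0, 0.0]
   [0.0, 0.0, 0.67, 0.0, 0.0, 0.0]
```

Emit:
send_rows --increments '[[[0.46,0.09,0.55,0,0,0],[0.46,0.09,0.55,0,0,0],[0.46,0.09,0.55,0,0,0],[0.46,0.1,0.55,0,0,0],[0,0,0,0,0,0]]]' --grip 0.55

```text
clock: 8.52
eef_pos: [0.5156, -0.0647, 0.1376]
tool_rot: [0.698, 0.716, -0.002, -0.002]
ft_force: [-1.1, -0.0, -0.2]
grip_width: 0.0382
```

```bash
python3 -c "
from h import *
plan([(.518,-.067,.037,1.3,3)])"
```

```text
now [ 0.5156 -0.0647  0.1376] f [-1.1 -0.  -0.2] w 0.0382 t 8.53 psi 1.45
-> 0.518 -0.067 0.037 1.3
   [-0.02, 0.02, 0.67, -0.01, -0.0, 0.01]
   [-0.02, 0.02, 0.67, -0.01, -0.0, 0.01]
   [-0.02, 0.02, 0.67, -0.01, -0.0, 0.01]
```

Emit:
send_rows --increments '[[[0,0,0.67,0,0,0],[0,0,0.67,0,0,0],[0,0,0.67,0,0,0],[0,0,0,0,0,0],[0,0,0,0,0,0]]]'

```text
clock: 9.15
eef_pos: [0.5182, -0.0674, 0.0413]
tool_rot: [0.7, 0.715, 0.001, 0.001]
ft_force: [0.0, -0.0, 1.2]
grip_width: 0.0382
```

Emit:
send_rows --increments '[[[0,0,0,0,0,0],[0,0,0,0,0,0],[0,0,0,0,0,0],[0,0,0,0,0,0]]]' --grip 1

```text
clock: 9.65
eef_pos: [0.5185, -0.0673, 0.0418]
tool_rot: [0.7, 0.715, 0.001, 0.002]
ft_force: [0.2, -1.0, 6.1]
grip_width: 0.0162
```

Emit:
send_rows --increments '[[[0,0,-0.6,0,0,0],[0,0,-0.8,0,0,0],[0,0,-0.8,0,0,0],[-0.6,-0.3,-0.6,0,0,0],[-0.8,-0.3,-0.4,0,0,0],[-0.6,-0.3,0,0,0,0],[0,0,0,0,0,0],[0,0,0,0,0,0]]]'

```text
clock: 10.65
eef_pos: [0.4737, -0.1677, 0.1998]
tool_rot: [0.7, 0.714, 0.0, -0.0]
ft_force: [0.6, -0.2, -0.7]
grip_width: 0.0164
```

```bash
python3 shot.py w5; python3 - <<'E'
from h import *
c=load("w5.npz");K,T=c["K"],c["T"]
hsv=cv2.cvtColor(c["color"],cv2.COLOR_RGB2HSV);H,S,V=cv2.split(hsv)
m=((H>45)&(H<75)&(S>120)).astype(np.uint8);n,l,st,ce=cv2.connectedComponentsWithStats(m);i=1+np.argmax(st[1:,4]);print(st[i])
z=c["z_map"];v,u=np.where(l==i)
# z along optical axis with fisheye ray
P=[]
for a,b in zip(u,v):
    x=(a-K[0,2])/K[0,0];y=(b-K[1,2])/K[1,1];r=np.hypot(x,y)+1e-9;d=np.array([np.tan(r)*x/r,np.tan(r)*y/r,1])*z[b,a];P.append(T[:3,:3]@d+T[:3,3])
P=np.array(P);print(P.min(0),P.max(0))
q=(P[:,2]>.048)&(P[:,2]<.062);print(rect(P[q]))
E
```

```text
[ 0.4737 -0.1677  0.1998] 10.65 psi 1.2 [-0.e+00  5.e-04 -1.e+00]
[ 298  294   50   47 1751]
[ 0.44495446 -0.41320109  0.00076605] [ 0.50566581 -0.09254099  0.33606815]
(array([ 488.5, -337.5]), array([83.2, 42.4]), 57.8)
```

View pics/w5.png

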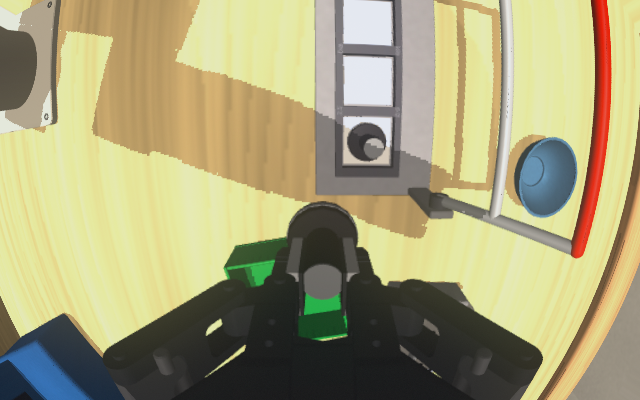

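```bash
cat > tub.py <<'E'
from h import *
from workcell import *
import sys
c=camera("top");P=pts(c);b=c["color"];H,S,V=cv2.split(cv2.cvtColor(b,cv2.COLOR_RGB2HSV));z=P[...,2]
q=(H>45)&(H<75)&(S>100)&(z<.065)&(P[...,0]<.62)
print("n",q.sum());print(rect(P[q&(z>.045)]),rect(P[q]))
cv2.imwrite(f"pics/{sys.argv[1]}.png",cv2.resize(b[100:300,150:480,::-1],None,fx=2,fy=2))
o=get_obs();print(o["eef_pos"],o["clock"])
E
python3 tub.py t2
```

```text
n 5
(array([0., 0.]), array([0., 0.]), 0.0) (array([504.4, 720.5]), array([ 358.4, 1647.4]), 12.7)
[ 0.47397426 -0.16715965  0.1996094 ] 10.75
```

View pics/t2.png

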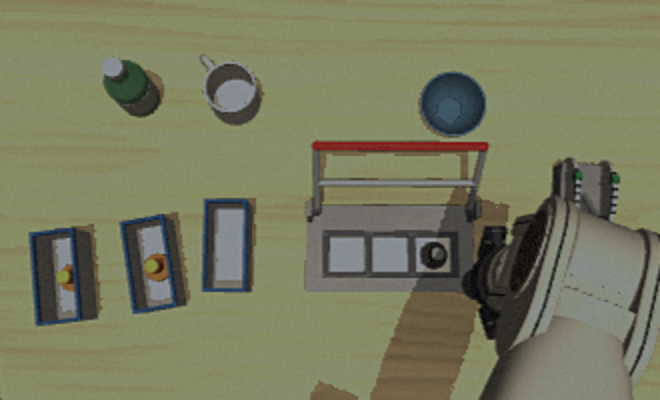

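```bash
cat > tub.py <<'E'
from h import *
from workcell import *
import sys
c=camera("scene");P=pts(c);b=c["color"];H,S,V=cv2.split(cv2.cvtColor(b,cv2.COLOR_RGB2HSV));z=P[...,2]
q=(H>45)&(H<80)&(S>100)&(z<.065)&(P[...,1]<-.17)&(P[...,0]<.62)&(P[...,0]>.3)
print("n",q.sum());print(rect(P[q&(z>.046)]))
cv2.imwrite(f"pics/{sys.argv[1]}.png",b[:,:,::-1])
o=get_obs();print(o["eef_pos"],o["clock"])
E
python3 tub.py s2; python3 - <<'E'
from h import *
c=load("w4.npz");K,T=c["K"],c["T"]
for q in[(219,253),(310,221),(328,313)]:print(wray(T,K,*q,.055)*1000)
E
```

```text
n 1755
(array([ 439.9, -304.1]), array([124.5, 120.9]), 12.2)
[ 0.47404584 -0.1670744   0.19957503] 10.8
[ 371.92179359 -264.21312992   55.        ]
[ 486.05730365 -217.22357971   55.        ]
[ 510.63180282 -350.79610232   55.        ]
```

View pics/s2.png

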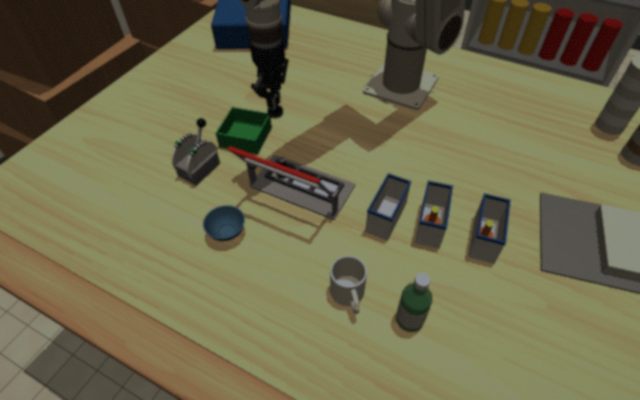

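```bash
python3 -c "
from h import *
plan([(.444,-.330,.15,12.5,5),(.444,-.33,.043,12.5,3)])"
```

```text
now [ 0.474  -0.1671  0.1996] f [-0.9  1.1 -0.4] w 0.0164 t 10.8 psi 1.3
-> 0.444 -0.33 0.15 12.5
   [-0.65, -0.13, 0.2, -0.0, -0.0, -0.22]
   [-0.64, -0.16, 0.2, -0.0, -0.0, -0.22]
   [-0.64, -0.19, 0.2, -0.0, -0.0, -0.22]
   [-0.63, -0.21, 0.2, -0.0, -0.0, -0.22]
   [-0.62, -0.23, 0.2, -0.0, -0.0, -0.22]
-> 0.444 -0.33 0.043 12.5
   [0.0, 0.0, 0.71, 0.0, 0.0, 0.0]
   [0.0, 0.0, 0.71, 0.0, 0.0, 0.0]
   [0.0, 0.0, 0.71, 0.0, 0.0, 0.0]
```

Emit:
send_rows --increments '[[[-0.65,-0.13,0.2,0,0,-0.22],[-0.64,-0.16,0.2,0,0,-0.22],[-0.64,-0.19,0.2,0,0,-0.22],[-0.63,-0.21,0.2,0,0,-0.22],[-0.62,-0.23,0.2,0,0,-0.22],[0,0,0.7,0,0,0],[0,0,0.7,0,0,0],[0,0,0.6,0,0,0]]]'

```text
clock: 11.8
eef_pos: [0.4437, -0.33, 0.0482]
tool_rot: [0.627, 0.779, 0.0, -0.001]
ft_force: [-0.0, -0.2, -0.4]
grip_width: 0.0163
```

Emit:
send_rows --increments '[[[0,0,0,0,0,0],[0,0,0,0,0,0]]]'

```text
clock: 12.05
eef_pos: [0.4446, -0.331, 0.0507]
tool_rot: [0.627, 0.779, 0.0, 0.001]
ft_force: [0.5, -0.1, -1.2]
grip_width: 0.0163
```

Lower another 6 mm, release, lift.

Emit:
send_rows --increments '[[[0,0,0.13,0,0,0],[0,0,0,0,0,0]]]'

```text
clock: 12.3
eef_pos: [0.4439, -0.331, 0.0438]
tool_rot: [0.628, 0.778, 0.0, 0.0]
ft_force: [-0.1, 0.0, -0.9]
grip_width: 0.016
```

Emit:
send_rows --increments '[[[0,0,0,0,0,0],[0,0,0,0,0,0],[0,0,-0.6,0,0,0],[0,0,-0.8,0,0,0],[0,0,-0.8,0,0,0],[0,0,0,0,0,0]]]' --grip 0.55

```text
clock: 13.05
eef_pos: [0.4458, -0.3327, 0.1575]
tool_rot: [0.628, 0.778, 0.0, 0.004]
ft_force: [-0.0, -0.7, -0.1]
grip_width: 0.0387
```

```bash
python3 -c "
from h import *
plan([(.5185,-.1315,.15,1.3,0),(.5185,-.1315,.04,1.3,3)])"
```

```text
now [ 0.4458 -0.3327  0.1575] f [-0.  -0.7 -0.1] w 0.0387 t 13.05 psi 12.21
-> 0.5185 -0.1315 0.15 1.3
   [0.73, 0.45, 0.03, 0.01, 0.01, 0.22]
   [0.74, 0.43, 0.03, 0.01, 0.01, 0.22]
   [0.76, 0.4, 0.03, 0.01, 0.01, 0.22]
   [0.77, 0.37, 0.03, 0.01, 0.01, 0.22]
   [0.79, 0.34, 0.03, 0.01, 0.01, 0.22]
-> 0.5185 -0.1315 0.04 1.3
   [0.0, 0.0, 0.73, 0.0, 0.0, 0.0]
   [0.0, 0.0, 0.73, 0.0, 0.0, 0.0]
   [0.0, 0.0, 0.73, 0.0, 0.0, 0.0]
```

Emit:
send_rows --increments '[[[0.73,0.45,0,0,0,0.22],[0.74,0.43,0,0,0,0.22],[0.76,0.4,0.04,0,0,0.22],[0.77,0.37,0.04,0,0,0.22],[0.79,0.34,0.04,0,0,0.22],[0,0,0,0,0,0],[0,0,0,0,0,0]]]'

```text
clock: 13.92
eef_pos: [0.5159, -0.1295, 0.1467]
tool_rot: [0.699, 0.715, -0.001, -0.0]
ft_force: [-0.7, -0.1, 0.5]
grip_width: 0.0387
```

```bash
python3 shot.py w6; python3 -c "
from h import *
plan([(.5185,-.1315,.04,1.3,3)])"
```

```text
[ 0.5159 -0.1295  0.1467] 13.925 psi 1.25 [-1.4e-03 -2.0e-04 -1.0e+00]
now [ 0.5159 -0.13    0.1468] f [-0.4 -0.   0.5] w 0.0385 t 13.97 psi 1.19
-> 0.5185 -0.1315 0.04 1.3
   [-0.01, 0.02, 0.71, -0.0, 0.0, -0.0]
   [-0.01, 0.02, 0.71, -0.0, 0.0, -0.0]
   [-0.01, 0.02, 0.71, -0.0, 0.0, -0.0]
```

View pics/w6.png

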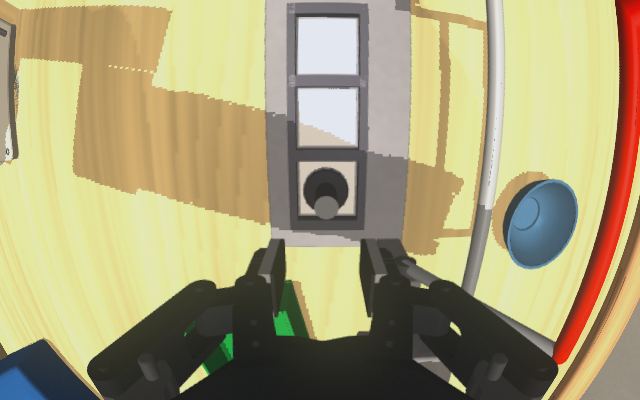

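Emit:
send_rows --increments '[[[-0.01,0.02,0.7,0,0,0],[-0.01,0.02,0.7,0,0,0],[-0.01,0.02,0.7,0,0,0],[0,0,0,0,0,0],[0,0,0,0,0,0]]]'

```text
clock: 14.6
eef_pos: [0.52, -0.1318, 0.0433]
tool_rot: [0.7, 0.714, 0.0, 0.001]
ft_force: [1.1, -0.7, -0.8]
grip_width: 0.0384
```

Emit:
send_rows --increments '[[[0,0,0,0,0,0],[0,0,0,0,0,0],[0,0,0,0,0,0],[0,0,0,0,0,0]]]' --grip 1

```text
clock: 15.1
eef_pos: [0.521, -0.1314, 0.0442]
tool_rot: [0.7, 0.715, 0.001, 0.002]
ft_force: [-0.4, -2.4, 5.9]
grip_width: 0.016
```

Emit:
send_rows --increments '[[[0,0,-0.6,0,0,0],[0,0,-0.8,0,0,0],[0,0,-0.8,0,0,0],[0,0,0,0,0,0]]]'

```text
clock: 15.6
eef_pos: [0.5221, -0.1313, 0.1563]
tool_rot: [0.699, 0.715, 0.002, 0.003]
ft_force: [0.2, 0.2, -1.0]
grip_width: 0.0157
```

```bash
python3 tub.py s3;python3 shot.py w7; python3 -c "
from h import *
plan([(.431,-.276,.15,12.5,5),(.431,-.276,.043,12.5,3)])"
```

```text
n 1451
(array([ 439.7, -305.3]), array([124. , 121.8]), 12.4)
[ 0.52063133 -0.13094377  0.15409393] 15.65
[ 0.5206 -0.1309  0.1541] 15.65 psi 1.23 [ 4.e-03 -9.e-04 -1.e+00]
now [ 0.5194 -0.1307  0.1525] f [-0.2  0.2 -0.4] w 0.0159 t 15.7 psi 1.23
-> 0.431 -0.276 0.15 12.5
   [-0.57, -0.37, 0.01, 0.0, 0.0, -0.23]
   [-0.56, -0.39, 0.01, 0.0, 0.0, -0.23]
   [-0.54, -0.41, 0.01, 0.0, 0.0, -0.23]
   [-0.53, -0.43, 0.01, 0.0, 0.0, -0.23]
   [-0.51, -0.45, 0.01, 0.0, 0.0, -0.23]
-> 0.431 -0.276 0.043 12.5
   [0.0, 0.0, 0.71, 0.0, 0.0, 0.0]
   [0.0, 0.0, 0.71, 0.0, 0.0, 0.0]
   [0.0, 0.0, 0.71, 0.0, 0.0, 0.0]
```

View pics/w7.png

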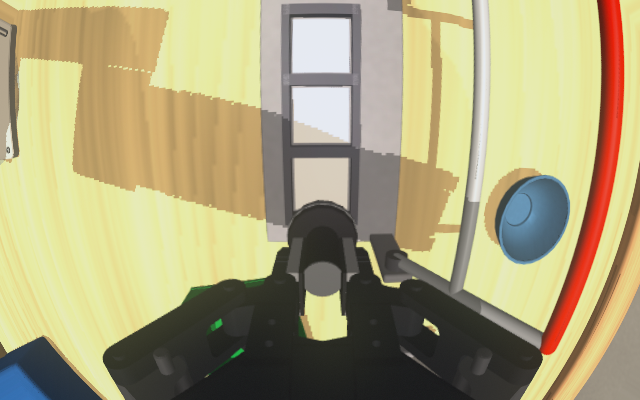

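View pics/s3.png

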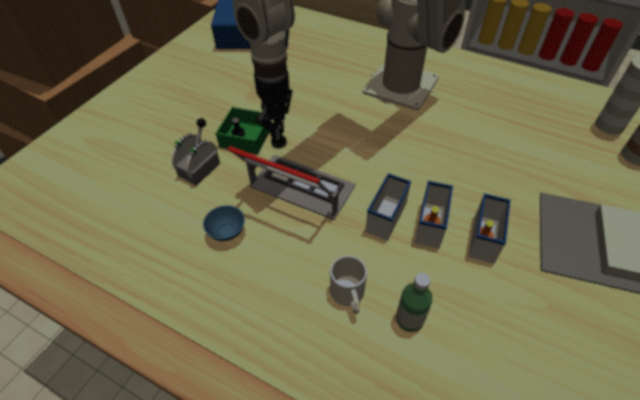

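Emit:
send_rows --increments '[[[-0.57,-0.37,0,0,0,-0.23],[-0.56,-0.39,0,0,0,-0.23],[-0.54,-0.41,0,0,0,-0.23],[-0.53,-0.43,0,0,0,-0.23],[-0.51,-0.45,0,0,0,-0.23],[0,0,0.7,0,0,0],[0,0,0.7,0,0,0],[0,0,0.6,0,0,0]]]'

```text
clock: 16.7
eef_pos: [0.4292, -0.2752, 0.0493]
tool_rot: [0.625, 0.781, -0.0, -0.002]
ft_force: [1.2, -0.2, -0.4]
grip_width: 0.0165
```

Emit:
send_rows --increments '[[[0,0,0.1,0,0,0],[0,0,0,0,0,0]]]'

```text
clock: 16.95
eef_pos: [0.4307, -0.2758, 0.0468]
tool_rot: [0.624, 0.781, -0.0, -0.001]
ft_force: [0.0, -1.4, -0.0]
grip_width: 0.0159
```

Emit:
send_rows --increments '[[[0,0,0.08,0,0,0],[0,0,0,0,0,0]]]'

```text
clock: 17.2
eef_pos: [0.4316, -0.2764, 0.044]
tool_rot: [0.624, 0.781, 0.0, 0.001]
ft_force: [0.6, -0.3, -0.2]
grip_width: 0.0159
```

Emit:
send_rows --increments '[[[0,0,0,0,0,0],[0,0,0,0,0,0],[0,0,-0.6,0,0,0],[0,0,-0.8,0,0,0],[0,0,-0.9,0,0,0],[0,0,-0.9,0,0,0],[0,0,-0.6,0,0,0],[0,0,0,0,0,0]]]' --grip 0.55

```text
clock: 18.2
eef_pos: [0.4326, -0.2772, 0.2364]
tool_rot: [0.624, 0.781, 0.0, 0.003]
ft_force: [0.0, -0.1, -0.0]
grip_width: 0.0382
```

```bash
python3 -c "
from h import *
plan([(.5,.22,.25,11,0)])"
```

```text
now [ 0.4326 -0.2772  0.2364] f [ 0.  -0.1 -0. ] w 0.0382 t 18.2 psi 12.71
-> 0.5 0.22 0.25 11
   [0.78, 0.29, -0.03, 0.0, 0.0, 0.01]
   [0.78, 0.29, -0.02, 0.0, 0.0, 0.01]
   [0.78, 0.29, -0.02, 0.0, 0.0, 0.01]
   [0.79, 0.29, -0.02, 0.0, 0.0, 0.01]
   [0.79, 0.28, -0.02, 0.0, 0.0, 0.01]
   [0.79, 0.28, -0.02, 0.0, 0.0, 0.01]
   [0.79, 0.28, -0.02, 0.0, 0.0, 0.01]
   [0.79, 0.28, -0.02, 0.0, 0.0, 0.01]
   [0.79, 0.28, -0.02, 0.0, 0.0, 0.01]
   [0.79, 0.27, -0.02, 0.0, 0.0, 0.01]
   [0.79, 0.27, -0.02, 0.0, 0.0, 0.01]
   [0.79, 0.27, -0.02, 0.0, 0.0, 0.01]
```

Emit:
send_rows --increments '[[[0.78,0.28,-0.03,0,0,0],[0.78,0.28,-0.03,0,0,0],[0.78,0.28,-0.02,0,0,0],[0.79,0.28,-0.02,0,0,0.02],[0.79,0.28,-0.02,0,0,0.02],[0.79,0.28,-0.02,0,0,0.02],[0.79,0.28,-0.02,0,0,0.02],[0.79,0.28,-0.02,0,0,0.02]]]'

```text
clock: 19.2
eef_pos: [0.4719, 0.0563, 0.2408]
tool_rot: [0.631, 0.776, -0.001, -0.001]
ft_force: [0.7, 0.4, 0.9]
grip_width: 0.0387
```

Emit:
send_rows --increments '[[[0.79,0.28,-0.02,0,0,0.02],[0.79,0.27,-0.02,0,0,0.02],[0.79,0.27,-0.02,0,0,0.02],[0.79,0.27,-0.02,0,0,0.02],[0,0,0,0,0,0],[0,0,0,0,0,0]]]'

```text
clock: 19.95
eef_pos: [0.494, 0.2202, 0.2449]
tool_rot: [0.636, 0.771, -0.001, -0.0]
ft_force: [0.5, 0.1, -0.0]
grip_width: 0.0386
```

```bash
python3 shot.py w8
```

```text
[0.494  0.2202 0.2449] 19.95 psi 10.94 [-0.0024 -0.0015 -1.    ]
```

View pics/w8.png

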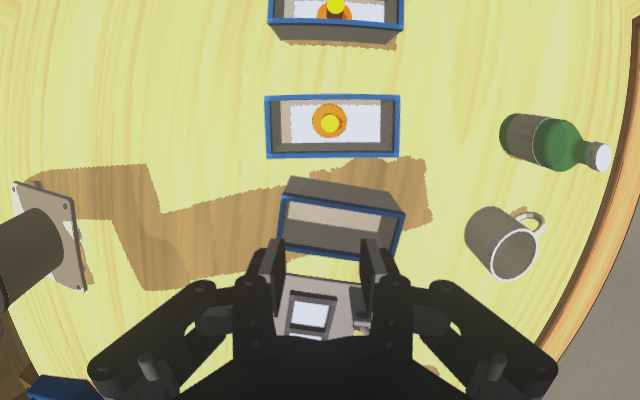

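```bash
cat > can.py <<'E'
import sys
from h import *
c=load(sys.argv[1]);x0,y0,x1,y1=map(int,sys.argv[2:6]);K,T=c["K"],c["T"]
H,S,V=cv2.split(cv2.cvtColor(c["color"],cv2.COLOR_RGB2HSV))
def pr(m,z,n):
    mm=np.zeros_like(m);mm[y0:y1,x0:x1]=m[y0:y1,x0:x1];v,u=np.where(mm)
    P=np.array([wray(T,K,a,b,z) for a,b in zip(u,v)]);print(n,len(u),rect(P),"mean",P[:,:2].mean(0).round(4))
pr((H>103)&(H<125)&(S>110),.086,"rim")
pr((H>26)&(H<34)&(S>180)&(V>150),.060,"yellow top")
pr((H>5)&(H<26)&(S>180)&(V>100),.020,"orange foot")
E
python3 can.py w8.npz 260 90 410 165
```

```text
rim 1690 (array([492. , 274.2]), array([128.8,  60.5]), 11.9) mean [0.492  0.2739]
yellow top 237 (array([489.8, 274.3]), array([16.9, 16.9]), 56.3) mean [0.4898 0.2744]
orange foot 599 (array([489.9, 275.2]), array([37.4, 37.7]), 37.1) mean [0.4894 0.276 ]
```

```bash
python3 -c "
from h import *
plan([(.49,.2745,.15,11.9,3),(.49,.2745,.037,11.9,4)])"
```

```text
now [0.4942 0.2198 0.2453] f [-0.4 -0.5 -0.8] w 0.0384 t 20.0 psi 10.88
-> 0.49 0.2745 0.15 11.9
   [0.36, 0.04, 0.64, -0.0, 0.0, -0.03]
   [0.36, 0.04, 0.64, -0.0, 0.0, -0.03]
   [0.36, 0.05, 0.64, -0.0, 0.0, -0.03]
-> 0.49 0.2745 0.037 11.9
   [0.0, 0.0, 0.56, 0.0, 0.0, 0.0]
   [0.0, 0.0, 0.56, 0.0, 0.0, 0.0]
   [0.0, 0.0, 0.56, 0.0, 0.0, 0.0]
   [0.0, 0.0, 0.56, 0.0, 0.0, 0.0]
```

Emit:
send_rows --increments '[[[0.36,0.04,0.64,0,0,-0.03],[0.36,0.04,0.64,0,0,-0.03],[0.36,0.05,0.64,0,0,-0.03],[0,0,0,0,0,0],[0,0,0,0,0,0],[0,0,0,0,0,0]]]' --grip 0.6

```text
clock: 20.75
eef_pos: [0.4918, 0.2745, 0.1522]
tool_rot: [0.631, 0.776, 0.001, 0.001]
ft_force: [-0.4, 0.1, 0.3]
grip_width: 0.0342
```

```bash
python3 -c "
from h import *
plan([(.49,.2745,.037,11.9,4)])"
```

```text
now [0.4918 0.2745 0.1522] f [-0.4  0.1  0.3] w 0.0342 t 20.75 psi 11.74
-> 0.49 0.2745 0.037 11.9
   [0.0, -0.01, 0.58, 0.0, -0.0, -0.0]
   [0.0, -0.01, 0.58, 0.0, -0.0, -0.0]
   [0.0, -0.01, 0.58, 0.0, -0.0, -0.0]
   [0.0, -0.01, 0.58, 0.0, -0.0, -0.0]
```

Emit:
send_rows --increments '[[[0,-0.01,0.58,0,0,0],[0,-0.01,0.58,0,0,0],[0,0,0.58,0,0,0],[0,0,0.58,0,0,0],[0,0,0,0,0,0],[0,0,0,0,0,0]]]'

```text
clock: 21.5
eef_pos: [0.4909, 0.2751, 0.036]
tool_rot: [0.631, 0.776, 0.001, 0.001]
ft_force: [-0.4, 0.8, 1.1]
grip_width: 0.0342
```

Emit:
send_rows --increments '[[[0,0,0,0,0,0],[0,0,0,0,0,0],[0,0,0,0,0,0],[0,0,0,0,0,0]]]' --grip 1

```text
clock: 22.0
eef_pos: [0.4913, 0.2755, 0.0364]
tool_rot: [0.631, 0.776, 0.002, 0.001]
ft_force: [1.4, -0.4, 6.0]
grip_width: 0.0167
```

Emit:
send_rows --increments '[[[0,0,-0.6,0,0,0],[0,0,-0.8,0,0,0],[0,0,-0.9,0,0,0],[0,0,-0.8,0,0,0],[0,0,0,0,0,0]]]'

```text
clock: 22.62
eef_pos: [0.4918, 0.276, 0.1938]
tool_rot: [0.631, 0.776, 0.004, 0.002]
ft_force: [0.4, 0.1, -1.6]
grip_width: 0.0163
```

```bash
python3 -c "
from h import *
plan([(.5174,-.004,.16,1.2,7),(.5174,-.004,.08,1.3,3)])"
```

```text
now [0.4918 0.276  0.1938] f [ 0.4  0.1 -1.6] w 0.0163 t 22.62 psi 11.82
-> 0.5174 -0.004 0.16 1.2
   [-0.8, -0.09, 0.09, 0.01, -0.0, 0.15]
   [-0.8, -0.07, 0.09, 0.01, -0.0, 0.15]
   [-0.8, -0.05, 0.09, 0.01, -0.0, 0.15]
   [-0.8, -0.03, 0.09, 0.01, -0.0, 0.15]
   [-0.8, -0.01, 0.1, 0.01, -0.0, 0.15]
   [-0.8, 0.01, 0.1, 0.01, -0.0, 0.15]
   [-0.8, 0.03, 0.1, 0.01, -0.0, 0.15]
-> 0.5174 -0.004 0.08 1.3
   [0.0, 0.0, 0.53, 0.0, 0.0, -0.0]
   [0.0, 0.0, 0.53, 0.0, 0.0, -0.0]
   [0.0, 0.0, 0.53, 0.0, 0.0, -0.0]
```

Emit:
send_rows --increments '[[[-0.8,-0.09,0.05,0,0,0.15],[-0.8,-0.07,0.05,0,0,0.15],[-0.8,-0.05,0.08,0,0,0.15],[-0.8,-0.03,0.1,0,0,0.15],[-0.8,-0.01,0.1,0,0,0.15],[-0.8,0.01,0.1,0,0,0.15],[-0.8,0.03,0.1,0,0,0.15],[0,0,0,0,0,0]]]'

```text
clock: 23.62
eef_pos: [0.5138, -0.007, 0.1586]
tool_rot: [0.7, 0.714, -0.001, -0.001]
ft_force: [-0.8, 1.1, -0.6]
grip_width: 0.0163
```

Emit:
send_rows --increments '[[[0,0,0,0,0,0],[0,0,0,0,0,0]]]'

```text
clock: 23.88
eef_pos: [0.5148, -0.0037, 0.1601]
tool_rot: [0.698, 0.716, -0.0, -0.0]
ft_force: [-0.3, -0.2, -0.4]
grip_width: 0.0164
```

```bash
python3 shot.py w9; python3 -c "
from h import *
plan([(.5174,-.004,.06,1.3,2),(.5174,-.004,.039,1.3,1)])"
```

```text
[ 0.5148 -0.0037  0.1601] 23.875 psi 1.41 [-5.e-04  2.e-04 -1.e+00]
now [ 0.5148 -0.0036  0.1602] f [-0.7 -0.6 -1.1] w 0.0163 t 23.93 psi 1.42
-> 0.5174 -0.004 0.06 1.3
   [-0.0, 0.03, 1.0, -0.0, -0.0, 0.01]
   [-0.0, 0.03, 1.0, -0.0, -0.0, 0.01]
-> 0.5174 -0.004 0.039 1.3
   [0.0, 0.0, 0.42, 0.0, 0.0, 0.0]
```

View pics/w9.png

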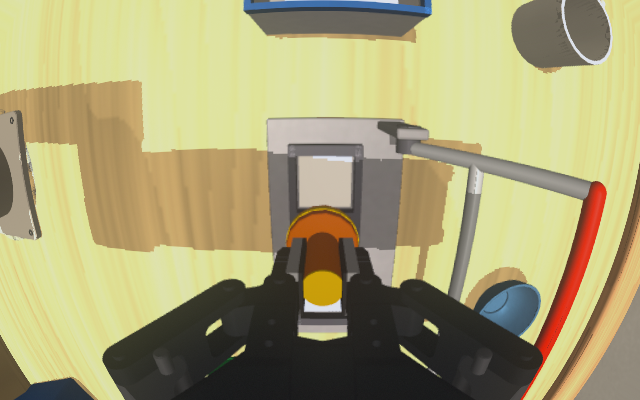

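Emit:
send_rows --increments '[[[0,0.03,0.7,0,0,0],[0,0.03,0.7,0,0,0],[0,0,0.5,0,0,0],[0,0,0.4,0,0,0],[0,0,0,0,0,0],[0,0,0,0,0,0]]]'

```text
clock: 24.68
eef_pos: [0.5186, -0.0041, 0.0461]
tool_rot: [0.699, 0.716, 0.0, 0.0]
ft_force: [0.1, -0.7, -0.1]
grip_width: 0.0167
```

Emit:
send_rows --increments '[[[0,-0.01,0.12,0,0,0],[0,0,0,0,0,0],[0,0,0,0,0,0]]]'

```text
clock: 25.05
eef_pos: [0.5176, -0.0046, 0.0396]
tool_rot: [0.699, 0.715, 0.0, 0.0]
ft_force: [-0.2, -0.6, -1.2]
grip_width: 0.0161
```

Emit:
send_rows --increments '[[[0,0,0,0,0,0],[0,0,0,0,0,0],[0,0,0,0,0,0],[0,0,-0.4,0,0,0],[0,0,-0.8,0,0,0],[0,0,-0.9,0,0,0],[0,0,-0.9,0,0,0],[0,0,0,0,0,0]]]' --grip 0.6

```text
clock: 26.05
eef_pos: [0.5203, -0.0046, 0.1936]
tool_rot: [0.699, 0.715, 0.003, 0.003]
ft_force: [0.0, 1.1, -0.2]
grip_width: 0.0344
```

```bash
python3 -c "
from h import *
plan([(.47,.34,.23,8.8,0)])"
```

```text
now [ 0.5203 -0.0046  0.1936] f [ 0.   1.1 -0.2] w 0.0344 t 26.05 psi 1.32
-> 0.47 0.34 0.23 8.8
   [0.86, -0.11, -0.09, 0.01, 0.0, -0.09]
   [0.87, -0.09, -0.09, 0.01, 0.0, -0.09]
   [0.87, -0.08, -0.09, 0.01, 0.0, -0.09]
   [0.87, -0.06, -0.09, 0.01, 0.0, -0.09]
   [0.87, -0.05, -0.09, 0.01, 0.0, -0.09]
   [0.87, -0.03, -0.09, 0.01, 0.0, -0.09]
   [0.87, -0.02, -0.09, 0.01, 0.0, -0.09]
   [0.87, -0.01, -0.09, 0.01, 0.0, -0.09]
```

Emit:
send_rows --increments '[[[0.86,-0.11,-0.09,0,0,-0.09],[0.87,-0.09,-0.09,0,0,-0.09],[0.87,-0.08,-0.09,0,0,-0.09],[0.87,-0.06,-0.09,0,0,-0.09],[0.87,-0.05,-0.09,0,0,-0.09],[0.87,-0.03,-0.09,0,0,-0.09],[0.87,-0.02,-0.09,0,0,-0.09],[0.87,-0.01,-0.09,0,0,-0.09]]]'

```text
clock: 27.05
eef_pos: [0.4671, 0.3414, 0.224]
tool_rot: [0.652, 0.758, -0.001, -0.0]
ft_force: [0.5, -0.1, 0.2]
grip_width: 0.0342
```

Emit:
send_rows --increments '[[[0,0,0,0,0,0],[0,0,0,0,0,0]]]'

```text
clock: 27.3
eef_pos: [0.4674, 0.3397, 0.224]
tool_rot: [0.653, 0.758, -0.001, -0.0]
ft_force: [0.5, -0.4, -0.2]
grip_width: 0.0344
```

```bash
python3 shot.py w10; python3 can.py w10.npz 200 40 450 230; python3 tub.py s4
```

```text
[0.4674 0.3397 0.224 ] 27.3 psi 8.53 [-0.0018 -0.0018 -1.    ]
rim 2440 (array([477.2, 364.6]), array([129.1, 135.3]), 8.7) mean [0.4754 0.3822]
yellow top 281 (array([471.8, 398.2]), array([17.4, 17.5]), 8.9) mean [0.4718 0.398 ]
orange foot 658 (array([471.4, 398.4]), array([37.2, 36.4]), 8.9) mean [0.4706 0.3994]
n 1561
(array([ 440.3, -304.3]), array([123.1, 120.4]), 12.7)
[0.46785903 0.33904582 0.22458131] 27.4
```

View pics/w10.png

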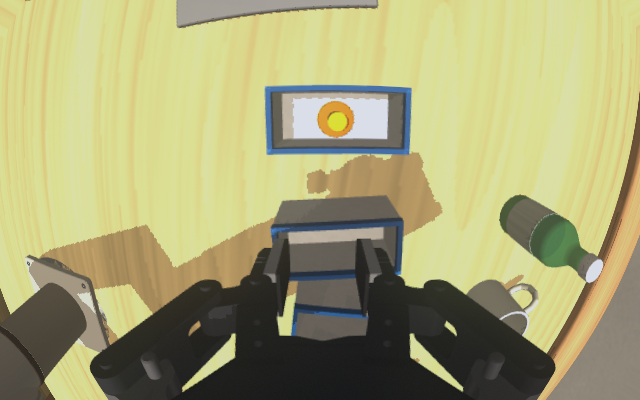

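View pics/s4.png

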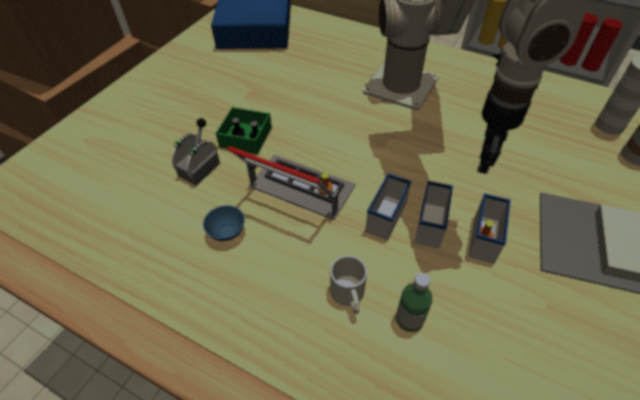

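```bash
python3 can.py w10.npz 250 75 430 165; python3 -c "
from h import *
plan([(.4715,.3985,.15,8.8,3)])"
```

```text
rim 1956 (array([471.5, 401.5]), array([128.9,  60.4]), 8.9) mean [0.4715 0.402 ]
yellow top 281 (array([471.8, 398.2]), array([17.4, 17.5]), 8.9) mean [0.4718 0.398 ]
orange foot 658 (array([471.4, 398.4]), array([37.2, 36.4]), 8.9) mean [0.4706 0.3994]
now [0.4679 0.339  0.2246] f [-0.  -0.9  0. ] w 0.034 t 27.4 psi 8.44
-> 0.4715 0.3985 0.15 8.8
   [0.39, 0.08, 0.5, -0.0, 0.0, -0.01]
   [0.39, 0.08, 0.5, -0.0, 0.0, -0.01]
   [0.39, 0.08, 0.5, -0.0, 0.0, -0.01]
```

Emit:
send_rows --increments '[[[0.39,0.07,0.5,0,0,-0.01],[0.39,0.07,0.5,0,0,-0.01],[0.39,0.08,0.5,0,0,0],[0,0,0,0,0,0],[0,0,0,0,0,0],[0,0,0,0,0,0]]]'

```text
clock: 28.15
eef_pos: [0.4709, 0.3993, 0.1518]
tool_rot: [0.652, 0.758, 0.001, 0.0]
ft_force: [0.1, 0.2, 0.4]
grip_width: 0.0338
```

```bash
python3 -c "
from h import *
plan([(.4715,.3987,.037,8.8,4)])"
```

```text
now [0.4709 0.3993 0.1518] f [0.1 0.2 0.4] w 0.0338 t 28.15 psi 8.64
-> 0.4715 0.3987 0.037 8.8
   [-0.0, 0.0, 0.57, 0.0, -0.0, -0.0]
   [-0.0, 0.0, 0.57, 0.0, -0.0, -0.0]
   [-0.0, 0.0, 0.57, 0.0, -0.0, -0.0]
   [-0.0, 0.0, 0.57, 0.0, -0.0, -0.0]
```

Emit:
send_rows --increments '[[[0,0,0.57,0,0,0],[0,0,0.57,0,0,0],[0,0,0.57,0,0,0],[0,0,0.57,0,0,0],[0,0,0,0,0,0],[0,0,0,0,0,0]]]'

```text
clock: 28.9
eef_pos: [0.4711, 0.4003, 0.0381]
tool_rot: [0.652, 0.759, 0.001, 0.0]
ft_force: [0.9, 0.4, 0.5]
grip_width: 0.034
```

Emit:
send_rows --increments '[[[0,0,0,0,0,0],[0,0,0,0,0,0],[0,0,0,0,0,0],[0,0,0,0,0,0]]]' --grip 1

```text
clock: 29.4
eef_pos: [0.4713, 0.4007, 0.0385]
tool_rot: [0.651, 0.759, 0.002, 0.0]
ft_force: [1.2, -0.6, 5.7]
grip_width: 0.0164
```

Emit:
send_rows --increments '[[[0,0,-0.6,0,0,0],[0,0,-0.8,0,0,0],[0,0,-0.9,0,0,0],[0,0,-0.8,0,0,0],[0,0,0,0,0,0]]]'

```text
clock: 30.02
eef_pos: [0.4718, 0.4014, 0.196]
tool_rot: [0.651, 0.759, 0.004, 0.001]
ft_force: [0.4, 0.8, -0.4]
grip_width: 0.0163
```

```bash
python3 -c "
from h import *
plan([(.5187,-.068,.16,1.2,11)])"
```

```text
now [0.4718 0.4014 0.196 ] f [ 0.4  0.8 -0.4] w 0.0163 t 30.02 psi 8.72
-> 0.5187 -0.068 0.16 1.2
   [-0.86, -0.05, 0.06, 0.0, -0.0, 0.07]
   [-0.86, -0.04, 0.06, 0.0, -0.0, 0.07]
   [-0.86, -0.03, 0.06, 0.0, -0.0, 0.07]
   [-0.86, -0.01, 0.06, 0.0, -0.0, 0.07]
   [-0.86, -0.0, 0.06, 0.0, -0.0, 0.07]
   [-0.86, 0.01, 0.06, 0.0, -0.0, 0.07]
   [-0.86, 0.02, 0.06, 0.0, -0.0, 0.07]
   [-0.86, 0.03, 0.06, 0.0, -0.0, 0.07]
   [-0.86, 0.04, 0.06, 0.0, -0.0, 0.07]
   [-0.86, 0.05, 0.06, 0.0, -0.0, 0.07]
   [-0.86, 0.06, 0.07, 0.0, -0.0, 0.07]
```

Emit:
send_rows --increments '[[[-0.86,-0.05,0.02,0,0,0.07],[-0.86,-0.04,0.04,0,0,0.07],[-0.86,-0.03,0.06,0,0,0.07],[-0.86,-0.01,0.06,0,0,0.07],[-0.86,0,0.06,0,0,0.07],[-0.86,0.01,0.06,0,0,0.07],[-0.86,0.02,0.06,0,0,0.07],[-0.86,0.03,0.06,0,0,0.07]]]'

```text
clock: 31.02
eef_pos: [0.5032, 0.0559, 0.1689]
tool_rot: [0.688, 0.726, -0.001, -0.001]
ft_force: [0.1, -0.4, -1.0]
grip_width: 0.016
```

Emit:
send_rows --increments '[[[-0.86,0.04,0.06,0,0,0.07],[-0.86,0.05,0.06,0,0,0.07],[-0.86,0.06,0.07,0,0,0.07],[0,0,0,0,0,0],[0,0,0,0,0,0],[0,0,0,0,0,0]]]'

```text
clock: 31.78
eef_pos: [0.5167, -0.0702, 0.1605]
tool_rot: [0.7, 0.714, -0.0, -0.0]
ft_force: [-0.3, -0.4, -0.7]
grip_width: 0.0161
```

```bash
python3 shot.py w11; python3 -c "
from h import *
plan([(.5187,-.068,.046,1.2,4)])"
```

```text
[ 0.5167 -0.0702  0.1605] 31.775 psi 1.11 [-8.e-04  4.e-04 -1.e+00]
now [ 0.5169 -0.0701  0.1607] f [-0.3  0.4 -1.3] w 0.0161 t 31.82 psi 1.12
-> 0.5187 -0.068 0.046 1.2
   [0.01, 0.01, 0.57, -0.0, -0.0, -0.0]
   [0.01, 0.01, 0.57, -0.0, -0.0, -0.0]
   [0.01, 0.01, 0.57, -0.0, -0.0, -0.0]
   [0.01, 0.01, 0.57, -0.0, -0.0, -0.0]
```

View pics/w11.png

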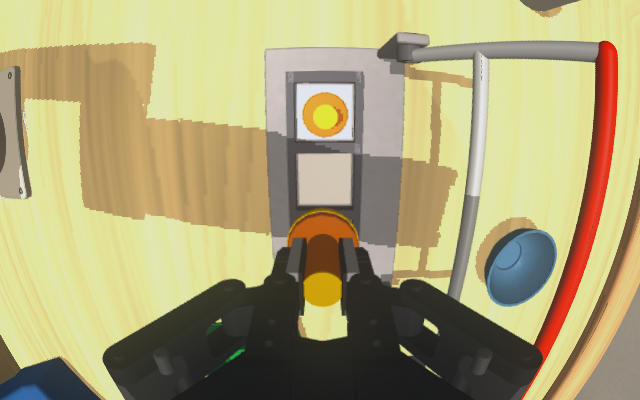

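Fresh stands centred in well 2; lower the second into well 1.

Emit:
send_rows --increments '[[[0.01,0.01,0.57,0,0,0],[0.01,0.01,0.57,0,0,0],[0.01,0,0.57,0,0,0],[0.01,0,0.57,0,0,0],[0,0,0,0,0,0],[0,0,0,0,0,0]]]'

```text
clock: 32.58
eef_pos: [0.5188, -0.0688, 0.0478]
tool_rot: [0.7, 0.714, 0.0, 0.001]
ft_force: [0.8, 0.3, -1.0]
grip_width: 0.0164
```

Emit:
send_rows --increments '[[[0,0,0.13,0,0,0],[0,0,0,0,0,0],[0,0,0,0,0,0]]]'

```text
clock: 32.95
eef_pos: [0.5183, -0.0693, 0.0407]
tool_rot: [0.701, 0.713, 0.0, 0.0]
ft_force: [0.1, -0.2, -0.1]
grip_width: 0.016
```

Emit:
send_rows --increments '[[[0,0,0,0,0,0],[0,0,0,0,0,0],[0,0,0,0,0,0],[0,0,-0.4,0,0,0],[0,0,-0.8,0,0,0],[0,0,-0.9,0,0,0],[0,0,-0.9,0,0,0],[0,0,-0.6,0,0,0]]]' --grip 0.6

```text
clock: 33.95
eef_pos: [0.5187, -0.0693, 0.2229]
tool_rot: [0.701, 0.713, 0.001, 0.001]
ft_force: [0.6, 0.1, -0.6]
grip_width: 0.0342
```

Emit:
send_rows --increments '[[[0,0,-0.5,0,0,0],[-0.6,0,-0.5,0,0,0],[-0.8,0,0,0,0,0],[-0.4,0,0,0,0,0],[0,0,0,0,0,0],[0,0,0,0,0,0]]]'

```text
clock: 34.7
eef_pos: [0.5193, -0.1584, 0.2697]
tool_rot: [0.701, 0.713, -0.0, -0.001]
ft_force: [0.3, -0.5, 0.0]
grip_width: 0.0342
```

```bash
python3 shot.py w12; python3 -c "
from h import *
plan([(.638,-.068,.26,1.2,0)])"
```

```text
[ 0.5193 -0.1584  0.2697] 34.7 psi 1.04 [-0.0012  0.0011 -1.    ]
now [ 0.5194 -0.1582  0.2699] f [-0.1 -0.7 -0.7] w 0.0342 t 34.75 psi 1.08
-> 0.638 -0.068 0.26 1.2
   [0.44, 0.6, 0.05, -0.0, -0.0, -0.0]
   [0.44, 0.6, 0.05, -0.0, -0.0, -0.0]
   [0.44, 0.6, 0.05, -0.0, -0.0, -0.0]
   [0.44, 0.6, 0.05, -0.0, -0.0, -0.0]
```

View pics/w12.png

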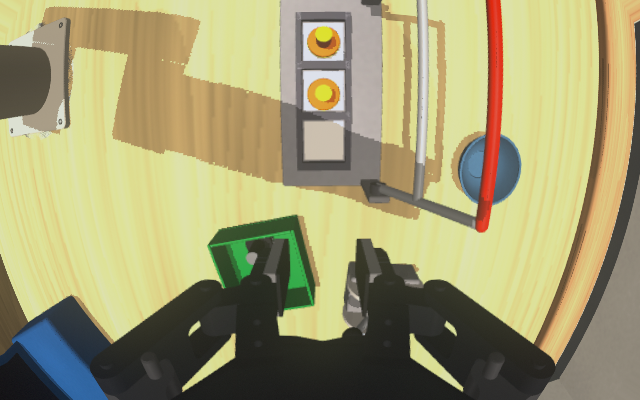

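```bash
python3 -c "
from h import *
c=load('w12.npz');print([wray(c['T'],c['K'],u,v,.1905).round(4) for u,v in[(496,60),(493,130),(486,200)]])
plan([(.6475,-.068,.25,1.2,4)])"
```

```text
[array([ 0.648 , -0.0399,  0.1905]), array([ 0.6487, -0.0947,  0.1905]), array([ 0.6507, -0.1512,  0.1905])]
now [ 0.5194 -0.1582  0.2699] f [-0.1 -0.7 -0.7] w 0.0342 t 34.75 psi 1.08
-> 0.6475 -0.068 0.25 1.2
   [0.44, 0.65, 0.1, -0.0, -0.0, -0.0]
   [0.44, 0.65, 0.1, -0.0, -0.0, -0.0]
   [0.44, 0.65, 0.1, -0.0, -0.0, -0.0]
   [0.44, 0.65, 0.1, -0.0, -0.0, -0.0]
```

Emit:
send_rows --increments '[[[0.44,0.65,0.05,0,0,0],[0.44,0.65,0.05,0,0,0],[0.44,0.65,0.1,0,0,0],[0.44,0.65,0.2,0,0,0],[0,0,0,0,0,0],[0,0,0,0,0,0]]]' --grip 0.45

```text
clock: 35.5
eef_pos: [0.6476, -0.068, 0.2499]
tool_rot: [0.7, 0.714, -0.0, -0.0]
ft_force: [0.3, 0.4, 0.4]
grip_width: 0.047
```

```bash
python3 -c "
from h import *
plan([(.648,-.068,.1795,1.2,3)])"
```

```text
now [ 0.6476 -0.068   0.2499] f [0.3 0.4 0.4] w 0.047 t 35.5 psi 1.1
-> 0.648 -0.068 0.1795 1.2
   [0.0, 0.0, 0.47, -0.0, 0.0, -0.0]
   [0.0, 0.0, 0.47, -0.0, 0.0, -0.0]
   [0.0, 0.0, 0.47, -0.0, 0.0, -0.0]
```

Emit:
send_rows --increments '[[[0,0,0.47,0,0,0],[0,0,0.47,0,0,0],[0,0,0.47,0,0,0],[0,0,0,0,0,0],[0,0,0,0,0,0]]]'

```text
clock: 36.12
eef_pos: [0.6482, -0.0694, 0.1815]
tool_rot: [0.701, 0.713, 0.001, 0.001]
ft_force: [0.4, -0.7, -0.2]
grip_width: 0.0469
```

Emit:
send_rows --increments '[[[0,0,0,0,0,0],[0,0,0,0,0,0],[0,0,0,0,0,0],[0,0,0,0,0,0]]]' --grip 1

```text
clock: 36.62
eef_pos: [0.6488, -0.069, 0.1808]
tool_rot: [0.701, 0.713, 0.001, 0.001]
ft_force: [-0.2, -0.2, 4.2]
grip_width: 0.01
```

```bash
python3 arc.py -0.0 14
```

```text
p [ 0.6488 -0.069   0.1808] a 2.109 r 0.1361 f [-0.2 -0.2  4.2] w 0.00998385016891708
[0, np.float64(-0.37), np.float64(-0.16)]
[0, np.float64(-0.39), np.float64(-0.12)]
[0, np.float64(-0.4), np.float64(-0.07)]
[0, np.float64(-0.41), np.float64(-0.0)]
[0, np.float64(-0.4), np.float64(0.06)]
[0, np.float64(-0.39), np.float64(0.12)]
[0, np.float64(-0.37), np.float64(0.17)]
[0, np.float64(-0.34), np.float64(0.23)]
[0, np.float64(-0.3), np.float64(0.27)]
[0, np.float64(-0.25), np.float64(0.32)]
[0, np.float64(-0.2), np.float64(0.35)]
[0, np.float64(-0.15), np.float64(0.38)]
[0, np.float64(-0.09), np.float64(0.4)]
[0, np.float64(-0.03), np.float64(0.41)]
```

Emit:
send_rows --increments '[[[0,-0.37,-0.17,0,0,0],[0,-0.39,-0.12,0,0,0],[0,-0.4,-0.07,0,0,0],[0,-0.41,0,0,0,0],[0,-0.4,0.06,0,0,0],[0,-0.39,0.12,0,0,0],[0,-0.37,0.17,0,0,0]]]'

```text
clock: 37.5
eef_pos: [0.5137, -0.0722, 0.1825]
tool_rot: [0.701, 0.713, 0.002, 0.003]
ft_force: [3.9, -2.7, 1.5]
grip_width: 0.0099
```

```bash
python3 arc.py -0.0 7
```

```text
p [ 0.5137 -0.0722  0.1825] a 1.067 r 0.1353 f [ 3.9 -2.7  1.5] w 0.00993851065142151
[0, np.float64(-0.34), np.float64(0.23)]
[0, np.float64(-0.31), np.float64(0.27)]
[0, np.float64(-0.26), np.float64(0.32)]
[0, np.float64(-0.21), np.float64(0.35)]
[0, np.float64(-0.15), np.float64(0.38)]
[0, np.float64(-0.09), np.float64(0.4)]
[0, np.float64(-0.03), np.float64(0.41)]
```

Emit:
send_rows --increments '[[[0,-0.34,0.23,0,0,0],[0,-0.31,0.27,0,0,0],[0,-0.26,0.32,0,0,0],[0,-0.21,0.35,0,0,0],[0,-0.15,0.38,0,0,0],[0,-0.09,0.4,0,0,0]]]'

```text
clock: 38.25
eef_pos: [0.4455, -0.0735, 0.0835]
tool_rot: [0.701, 0.713, 0.001, 0.003]
ft_force: [5.3, -3.2, 0.3]
grip_width: 0.01
```

Emit:
send_rows --increments '[[[0,-0.02,0.25,0,0,0],[0,0,0.12,0,0,0],[0,0,0,0,0,0]]]'

```text
clock: 38.62
eef_pos: [0.4437, -0.0734, 0.0641]
tool_rot: [0.701, 0.713, -0.0, 0.001]
ft_force: [4.0, -4.4, -2.5]
grip_width: 0.01
```

```bash
python3 arc.py -0.0 1
```

```text
p [ 0.4437 -0.0734  0.0641] a 0.001 r 0.1353 f [ 4.  -4.4 -2.5] w 0.010020862493979292
[0, np.float64(0.01), np.float64(0.0)]
```

Emit:
send_rows --increments '[[[0,0,0.05,0,0,0],[0,0,0.04,0,0,0],[0,0,0,0,0,0],[0,0,0,0,0,0]]]'

```text
clock: 39.12
eef_pos: [0.4437, -0.0734, 0.0603]
tool_rot: [0.701, 0.713, -0.0, 0.001]
ft_force: [2.5, -4.9, 1.2]
grip_width: 0.01
```

Emit:
send_rows --increments '[[[0,0,0.05,0,0,0],[0,0,0.03,0,0,0],[0,0,0,0,0,0],[0,0,0,0,0,0]]]'

```text
clock: 39.62
eef_pos: [0.4439, -0.0735, 0.0598]
tool_rot: [0.701, 0.713, 0.001, 0.002]
ft_force: [-7.8, -3.3, 32.1]
grip_width: 0.0099
```

```bash
python3 -c "
from h import *
from workcell import *
for i in range(4):
  o=get_obs();print(o['eef_pos'].round(4),o['ft_force'].round(1));camera('top')
c=camera('scene');P=pts(c);H,S,V=cv2.split(cv2.cvtColor(c['color'],cv2.COLOR_RGB2HSV))
m=((H<8)|(H>172))&(S>150)&(P[...,0]>.40)&(P[...,0]<.48)&(np.abs(P[...,1]+.07)<.13)
print(m.sum(),np.percentile(P[m],[10,50,90],axis=0).round(4))
cv2.imwrite('pics/s5.png',c['color'][:,:,::-1])
"
```

```text
[ 0.4439 -0.0735  0.0598] [-7.8 -3.3 32.1]
[ 0.4439 -0.0735  0.0599] [-7.6 -3.3 31.8]
[ 0.4439 -0.0735  0.0598] [-7.4 -2.8 32.3]
[ 0.4439 -0.0735  0.0598] [-7.7 -3.1 32.3]
190 [[ 0.4423 -0.1513  0.0763]
 [ 0.4467 -0.0314  0.0798]
 [ 0.4505  0.0178  0.0827]]
```

View pics/s5.png

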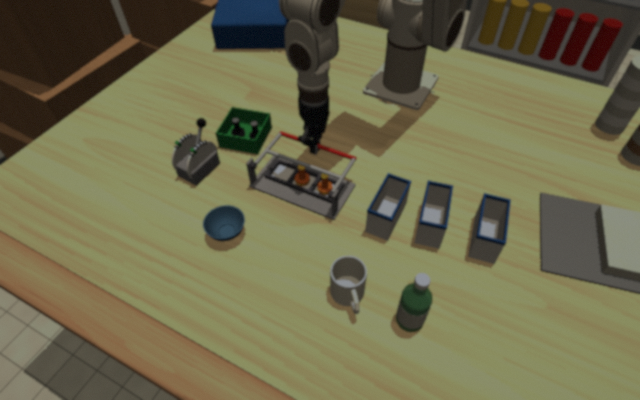

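Emit:
send_rows --increments '[[[0,0,-0.06,0,0,0],[0,0,0,0,0,0]]]'

```text
clock: 40.12
eef_pos: [0.4438, -0.0734, 0.0602]
tool_rot: [0.701, 0.713, 0.0, 0.002]
ft_force: [0.4, -4.0, 10.2]
grip_width: 0.0098
```

Emit:
send_rows --increments '[[[0,0,0,0,0,0],[0,0,0,0,0,0],[0,0,0,0,0,0]]]' --grip 0.5

```text
clock: 40.5
eef_pos: [0.4416, -0.0721, 0.0581]
tool_rot: [0.701, 0.713, -0.0, -0.001]
ft_force: [0.6, 1.0, -0.2]
grip_width: 0.0427
```

Emit:
send_rows --increments '[[[0,0,-0.5,0,0,0],[0,0,-0.8,0,0,0],[0,0,-0.9,0,0,0],[0,0,-0.9,0,0,0],[-0.5,0,-0.5,0,0,0],[-0.8,0,0,0,0,0],[-0.8,0,0,0,0,0],[0,0,0,0,0,0]]]'

```text
clock: 41.5
eef_pos: [0.4441, -0.1793, 0.2382]
tool_rot: [0.702, 0.712, -0.0, -0.001]
ft_force: [0.4, 0.5, 0.8]
grip_width: 0.0426
```

```bash
python3 shot.py w13
```

```text
[ 0.4441 -0.1793  0.2382] 41.5 psi 0.8 [-1.e-03  4.e-04 -1.e+00]
```

View pics/w13.png

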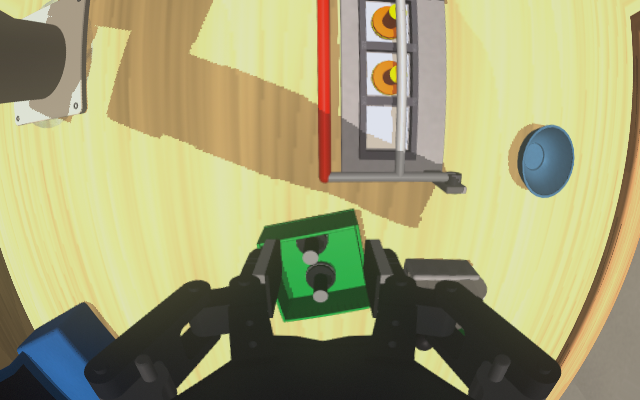

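```bash
python3 -c "
from h import *
from workcell import *
print(get_obs()['joint_pos'].round(3))
c=load('top1.npz');c=load('top0.npz');P=pts(c);z=P[...,2];b=c['color']
roi=(slice(170,230),slice(415,475));Q=P[roi];g=b[roi].max(-1)
m=(g<45)&(Q[...,2]>.09);print('knob',m.sum(),np.median(Q[m],0),Q[m].min(0),Q[m].max(0))
m=(Q[...,2]>.035)&(Q[...,2]<.065);print('box',rect(Q[m]))
m=(Q[...,2]>.03);print('all',rect(Q[m]))
cv2.imwrite('pics/lev0.png',cv2.resize(b[170:230,415:475,::-1],None,fx=9,fy=9,interpolation=cv2.INTER_CUBIC))
plan([(.47,-.36,.25,-90,0)])
"
```

```text
[-3.820e-01  2.000e-01 -5.100e-02  1.322e+00  1.000e-03  1.173e+00]
knob 130 [ 0.56494128 -0.33597688  0.13330986] [ 0.44710193 -0.37175098  0.0900012 ] [0.63807565 0.02614565 1.19132511]
box (array([ 605.4, -337.6]), array([ 63.2, 107.4]), 85.6)
all (array([ 560.6, -171.2]), array([120.3, 439.2]), 14.6)
now [ 0.4439 -0.1781  0.2381] f [-0.4  0.2  0.1] w 0.0427 t 41.55 psi 0.88
-> 0.47 -0.36 0.25 -90
   [-0.36, 0.05, -0.02, -0.0, 0.0, 0.91]
   [-0.35, 0.1, -0.02, -0.0, 0.0, 0.91]
   [-0.33, 0.16, -0.02, -0.0, 0.0, 0.91]
   [-0.3, 0.21, -0.02, -0.0, 0.0, 0.91]
   [-0.27, 0.25, -0.02, -0.0, 0.0, 0.91]
   [-0.22, 0.29, -0.02, -0.0, 0.0, 0.91]
   [-0.17, 0.32, -0.02, -0.0, 0.0, 0.91]
   [-0.12, 0.35, -0.02, -0.0, 0.0, 0.91]
   [-0.06, 0.36, -0.02, -0.0, 0.0, 0.91]
   [-0.01, 0.37, -0.02, -0.0, 0.0, 0.91]
```

View pics/lev0.png

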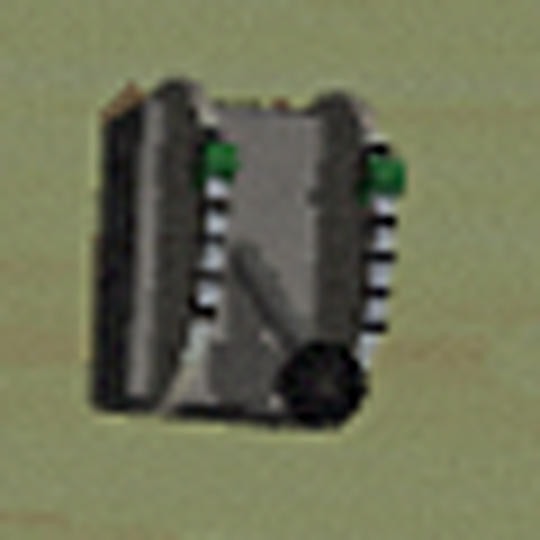

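Emit:
send_rows --increments '[[[-0.36,0.05,-0.02,0,0,0.91],[-0.35,0.1,-0.02,0,0,0.91],[-0.33,0.16,-0.02,0,0,0.91],[-0.3,0.21,-0.02,0,0,0.91],[-0.27,0.25,-0.02,0,0,0.91],[-0.22,0.29,-0.02,0,0,0.91],[-0.17,0.32,-0.02,0,0,0.91],[-0.12,0.35,-0.02,0,0,0.91]]]' --grip 1

```text
clock: 42.55
eef_pos: [0.466, -0.3212, 0.2464]
tool_rot: [0.988, 0.157, -0.0, -0.001]
ft_force: [0.2, 0.2, -0.3]
grip_width: 0.0001
```

Emit:
send_rows --increments '[[[-0.06,0.36,-0.02,0,0,0.91],[-0.01,0.37,-0.02,0,0,0.91],[0.5,0,0,0,0,0],[0,0,0,0,0,0],[0,0,0,0,0,0]]]'

```text
clock: 43.18
eef_pos: [0.4956, -0.3574, 0.2483]
tool_rot: [1.0, 0.001, -0.001, -0.001]
ft_force: [-0.1, 0.3, 0.4]
grip_width: -0.0001
```

```bash
python3 shot.py w14
```

```text
[ 0.4956 -0.3574  0.2483] 43.175 psi -89.9 [-0.0015  0.0011 -1.    ]
```

View pics/w14.png

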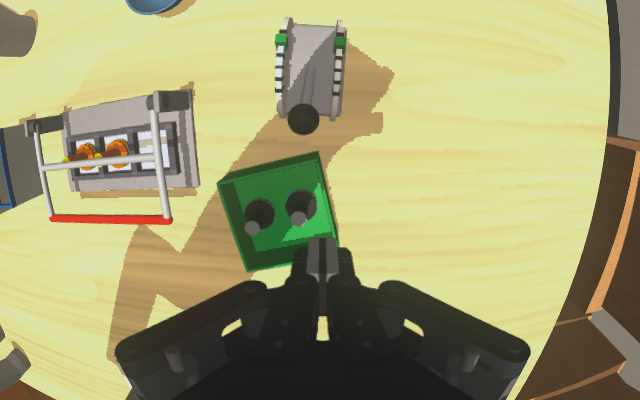

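```bash
python3 - <<'E'
from h import *
c=load("w14.npz");b=c["color"][:,:,::-1]
cv2.imwrite("pics/w14z.png",cv2.resize(b[5:145,255:365],None,fx=4.2,fy=4.2,interpolation=cv2.INTER_CUBIC))
E
```

```text
(no output)
```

View pics/w14z.png

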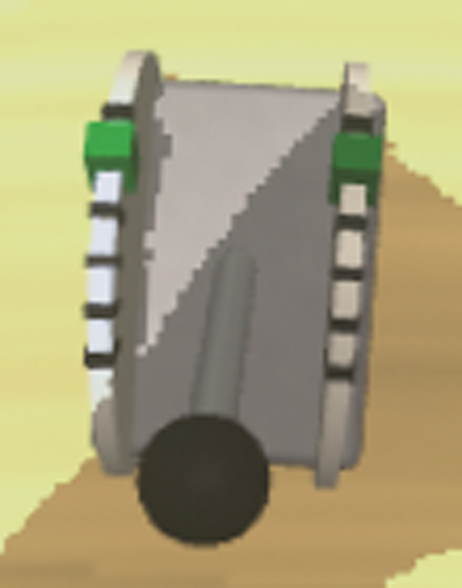

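```bash
python3 - <<'E'
from h import *
c=load("w14.npz");K,T=c["K"],c["T"]
f=lambda zu,zv,z:(wray(T,K,255+zu/4.2,5+zv/4.2,z)*1000).round(1)
print("cam",T[:3,3].round(3))
print("green",f(110,147,.1035),f(357,167,.1035))
print("box",f(382,95,.05),f(360,465,.05),"top edge mid",f(240,85,.05),"bottom",f(300,462,.05))
for z in(.128,.135):print("knob",z,f(204,480,z))
# ticks/discs: ends of discs at z=.05
print("disc ends",f(140,55,.05),f(115,470,.05),f(355,65,.05),f(327,485,.05))
E
```

```text
cam [ 0.57  -0.358  0.384]
green [ 628.4 -320.9  103.5] [ 623.4 -373.3  103.5]
box [ 653.  -382.6   50. ] [ 556.  -377.3   50. ] top edge mid [ 655.4 -346.7   50. ] bottom [ 556.7 -362.    50. ]
knob 0.128 [ 556.4 -342.3  128. ]
knob 0.135 [ 556.8 -342.7  135. ]
disc ends [ 664.3 -321.3   50. ] [ 555.  -314.7   50. ] [ 661.1 -375.7   50. ] [ 550.8 -368.9   50. ]
```

```bash
python3 -c "
from h import *
plan([(.505,-.342,.134,-90,3),(.595,-.346,.134,-90,5)])"
```

```text
now [ 0.4954 -0.3577  0.2485] f [-0.4 -0.3  0.3] w 0.0 t 43.23 psi -89.93
-> 0.505 -0.342 0.134 -90
   [0.06, -0.1, 0.76, -0.0, 0.0, 0.0]
   [0.06, -0.1, 0.76, -0.0, 0.0, 0.0]
   [0.06, -0.1, 0.76, -0.0, 0.0, 0.0]
-> 0.595 -0.346 0.134 -90
   [0.36, 0.02, 0.0, 0.0, 0.0, 0.0]
   [0.36, 0.02, 0.0, 0.0, 0.0, 0.0]
   [0.36, 0.02, 0.0, 0.0, 0.0, 0.0]
   [0.36, 0.02, 0.0, 0.0, 0.0, 0.0]
   [0.36, 0.02, 0.0, 0.0, 0.0, 0.0]
```

Emit:
send_rows --increments '[[[0.06,-0.1,0.76,0,0,0],[0.06,-0.1,0.76,0,0,0],[0.06,-0.1,0.76,0,0,0],[0,0,0,0,0,0],[0,0,0,0,0,0]]]'

```text
clock: 43.85
eef_pos: [0.5053, -0.3441, 0.1365]
tool_rot: [1.0, 0.0, 0.001, 0.001]
ft_force: [1.0, 1.1, 0.6]
grip_width: -0.0001
```

```bash
python3 shot.py w15; python3 -c "
from h import *
plan([(.590,-.346,.134,-90,7)])"
```

```text
[ 0.5053 -0.3441  0.1365] 43.85 psi -89.99 [ 0.0016 -0.0012 -1.    ]
now [ 0.5058 -0.3445  0.1372] f [0.2 0.3 0.3] w 0.0002 t 43.9 psi -90.0
-> 0.59 -0.346 0.134 -90
   [0.24, 0.0, 0.01, 0.0, -0.0, 0.0]
   [0.24, 0.0, 0.01, 0.0, -0.0, 0.0]
   [0.24, 0.0, 0.01, 0.0, -0.0, 0.0]
   [0.24, 0.0, 0.01, 0.0, -0.0, 0.0]
   [0.24, 0.0, 0.01, 0.0, -0.0, 0.0]
   [0.24, 0.0, 0.01, 0.0, -0.0, 0.0]
   [0.24, 0.0, 0.01, 0.0, -0.0, 0.0]
```

View pics/w15.png

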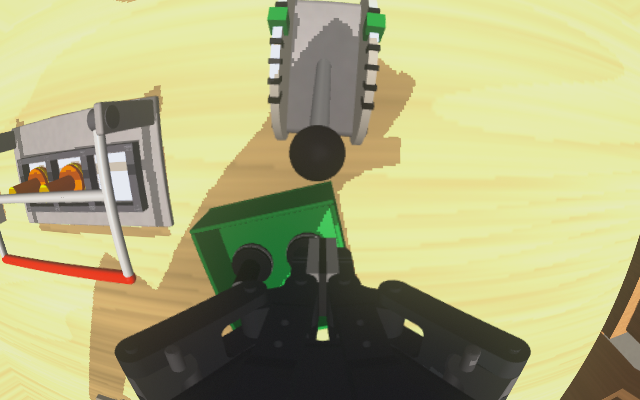

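Emit:
send_rows --increments '[[[0.24,0,0.05,0,0,0],[0.24,0,0.03,0,0,0],[0.24,0,0.02,0,0,0],[0.24,0,0,0,0,0],[0.24,0.01,0,0,0,0],[0.24,0.01,0,0,0,0],[0.24,0.01,0,0,0,0],[0,0,0,0,0,0]]]'

```text
clock: 44.9
eef_pos: [0.5905, -0.3449, 0.1293]
tool_rot: [1.0, 0.001, 0.001, -0.0]
ft_force: [-0.8, -0.9, 0.1]
grip_width: 0.0001
```

```bash
python3 shot.py w16
```

```text
[ 0.5905 -0.3449  0.1293] 44.9 psi -89.93 [ 0.0013  0.     -1.    ]
```

View pics/w16.png

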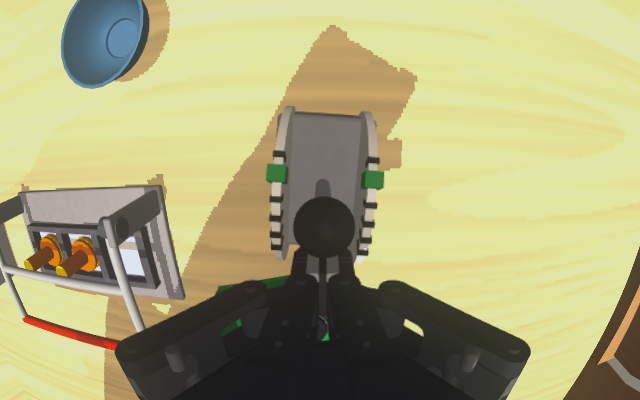

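```bash
cat > lev.py <<'E'
import sys
from h import *
c=load(sys.argv[1]);ku,kv=map(float,sys.argv[2:4]);K,T=c["K"],c["T"]
H,S,V=cv2.split(cv2.cvtColor(c["color"],cv2.COLOR_RGB2HSV));m=((H>45)&(H<80)&(S>120)).astype(np.uint8)
n,l,st,ce=cv2.connectedComponentsWithStats(m)
for i in range(1,n):
    if 40<st[i,4]<700 and abs(ce[i][0]-322)<75: print("green",ce[i].round(1),st[i].tolist(),(wray(T,K,*ce[i],.1035)*1000).round(1))
px,pz=.6065,.05
lean=0
for _ in range(20):
    P=wray(T,K,ku,kv,pz+.095*np.cos(lean));lean=np.arcsin(np.clip((P[0]-px)/np.cos(np.radians(4))/.095,-1,1))
print("knob",P.round(4),"angle",lean+.6,"tcp",c["T"][:3,3])
E
python3 lev.py w16.npz 323 226;python3 lev.py w14.npz 303.6 119.3;python3 lev.py w15.npz 318 152
python3 - <<'E'
from h import *
c=load("w16.npz");K,T=c["K"],c["T"];b=c["color"][:,:,::-1]
cv2.imwrite("pics/w16z.png",cv2.resize(b[95:270,255:395],None,fx=3.4,fy=3.4,interpolation=cv2.INTER_CUBIC))
E
```

```text
green [275.8 172.4] [266, 164, 20, 18, 298] [ 628.1 -320.1  103.5]
green [373.9 178.8] [365, 171, 19, 17, 278] [ 624.6 -373.3  103.5]
green [275.1 280.4] [262, 277, 25, 9, 64] [ 559.9 -316.   103.5]
green [326.1 337. ] [322, 332, 8, 9, 44] [ 512.3 -348.   103.5]
knob [ 0.6143 -0.3455  0.1447] angle 0.6819739948463782 tcp [ 0.66497273 -0.34511654  0.26564501]
green [280.4  38.1] [275, 34, 12, 9, 96] [ 630.3 -320.1  103.5]
green [339.5  40.9] [335, 37, 10, 9, 74] [ 627.  -372.8  103.5]
knob [ 0.5565 -0.3425  0.1307] angle 0.044371461950709956 tcp [ 0.57049315 -0.35775339  0.38441995]
green [277.5  13.3] [268, 7, 20, 14, 251] [ 631.  -320.2  103.5]
green [375.3  22.6] [366, 12, 20, 27, 350] [ 625.7 -373.2  103.5]
green [288.4 192.5] [267, 187, 43, 11, 77] [ 529.5 -325.1  103.5]
green [322.1 323. ] [318, 317, 10, 13, 103] [ 434.2 -344.4  103.5]
knob [ 0.5572 -0.3425  0.1311] angle 0.05280975425536605 tcp [ 0.57973666 -0.34417912  0.272872  ]
```

View pics/w16z.png

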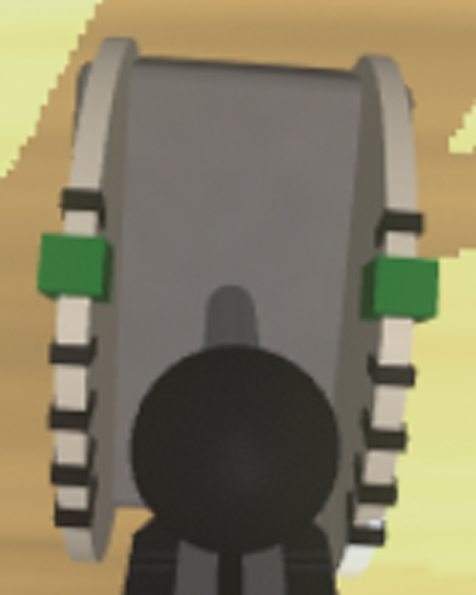

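Emit:
send_rows --increments '[[[0.15,0,0,0,0,0],[0.15,0.01,0,0,0,0],[0.12,0.01,0,0,0,0],[0,0,0,0,0,0],[0,0,0,0,0,0]]]'

```text
clock: 45.58
eef_pos: [0.6103, -0.346, 0.13]
tool_rot: [1.0, 0.0, 0.0, 0.0]
ft_force: [-0.1, -0.2, 0.4]
grip_width: 0.0
```

```bash
python3 shot.py w17; python3 - <<'E'
from h import *
c=load("w17.npz");b=c["color"][:,:,::-1]
cv2.imwrite("pics/w17z.png",cv2.resize(b[95:275,255:395],None,fx=3.3,fy=3.3,interpolation=cv2.INTER_CUBIC))
E
```

```text
[ 0.6103 -0.346   0.13  ] 45.575 psi -89.97 [ 9.e-04 -1.e-04 -1.e+00]
```

View pics/w17z.png

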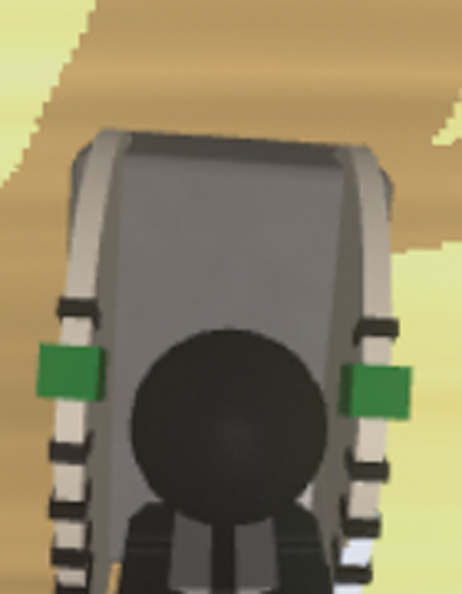

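```bash
sed -i 's/px,pz=.6065/px,pz=.607/' lev.py; python3 lev.py w17.npz 324.4 224.4
```

```text
green [275.3 207.1] [267, 200, 18, 16, 265] [ 627.9 -320.1  103.5]
green [369.8 213.1] [362, 206, 17, 15, 247] [ 624.3 -373.2  103.5]
green [323.8 325.4] [318, 316, 12, 25, 144] [ 542.6 -347.5  103.5]
knob [ 0.6332 -0.3473  0.1413] angle 0.8796547814224797 tcp [ 0.68487033 -0.34628004  0.26634073]
```

Emit:
send_rows --increments '[[[0.06,0.01,0,0,0,0],[0.06,0,0,0,0,0],[0,0,0,0,0,0],[0,0,0,0,0,0],[0,0,0,0,0,0]]]'

```text
clock: 46.25
eef_pos: [0.616, -0.3466, 0.1299]
tool_rot: [1.0, 0.0, 0.0, 0.0]
ft_force: [-1.4, -0.6, 0.0]
grip_width: 0.0002
```

```bash
python3 shot.py w18; python3 - <<'E'
from h import *
c=load("w18.npz");b=c["color"][:,:,::-1]
cv2.imwrite("pics/w18z.png",cv2.resize(b[95:275,255:395],None,fx=3.3,fy=3.3,interpolation=cv2.INTER_CUBIC))
E
```

```text
[ 0.616  -0.3466  0.1299] 46.25 psi -89.98 [ 2.e-04 -1.e-04 -1.e+00]
```

View pics/w18z.png

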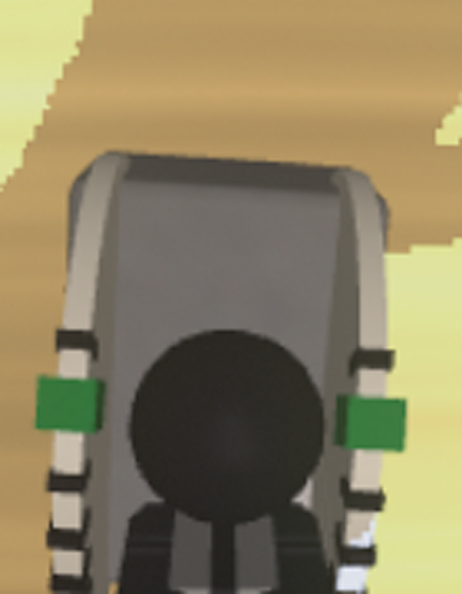

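```bash
python3 lev.py w18.npz 323.9 224.4
```

```text
green [274.7 217.3] [266, 210, 19, 16, 259] [ 627.5 -320.   103.5]
green [368.2 223. ] [360, 216, 18, 15, 252] [ 623.9 -373.2  103.5]
green [323.5 327.2] [318, 317, 12, 24, 179] [ 546.6 -347.8  103.5]
knob [ 0.6382 -0.3477  0.1397] angle 0.9355628349628393 tcp [ 0.69060344 -0.34687393  0.26614642]
```

Emit:
send_rows --increments '[[[-0.3,0,0,0,0,0],[-0.7,0,0,0,0,0],[-0.8,0,-0.4,0,0,0],[-0.6,0,-0.8,0,0,0],[-0.2,0,-0.8,0,0,0],[0,0,-0.3,0,0,0],[0,0,0,0,0,0],[0,0,0,0,0,0]]]'

```text
clock: 47.3
eef_pos: [0.4858, -0.3461, 0.2428]
tool_rot: [1.0, 0.0, -0.001, -0.001]
ft_force: [0.5, -0.9, 0.1]
grip_width: 0.0003
```

```bash
python3 shot.py w19; python3 - <<'E'
from h import *
c=load("w19.npz");b=c["color"][:,:,::-1]
cv2.imwrite("pics/w19z.png",cv2.resize(b[0:170,240:380],None,fx=3.4,fy=3.4,interpolation=cv2.INTER_CUBIC))
E
```

```text
[ 0.4858 -0.3461  0.2428] 47.3 psi -89.95 [-0.0022  0.0017 -1.    ]
```

View pics/w19z.png

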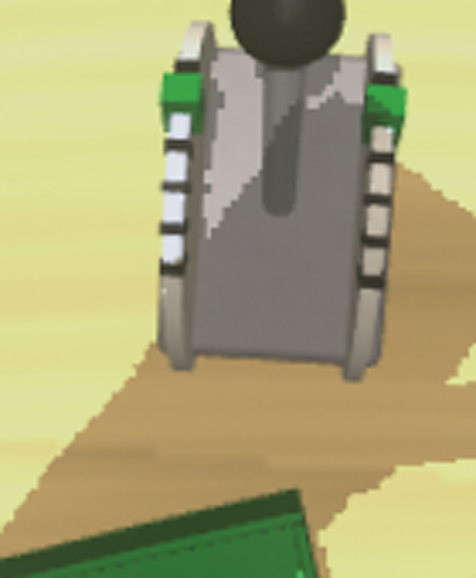

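Emit:
send_rows --increments '[[[0.7,0,0,0,0,0],[0.7,0,0,0,0,0],[0,0,0,0,0,0],[0,0,0,0,0,0]]]'

```text
clock: 47.85
eef_pos: [0.5553, -0.3461, 0.243]
tool_rot: [1.0, 0.0, -0.002, -0.001]
ft_force: [-0.2, 0.1, -0.0]
grip_width: -0.0
```

```bash
python3 shot.py w20; python3 - <<'E'
from h import *
c=load("w20.npz");b=c["color"][:,:,::-1]
cv2.imwrite("pics/w20z.png",cv2.resize(b[20:180,255:395],None,fx=3.7,fy=3.7,interpolation=cv2.INTER_CUBIC))
E
```

```text
[ 0.5553 -0.3461  0.243 ] 47.85 psi -89.96 [-0.0031  0.0016 -1.    ]
```

View pics/w20z.png

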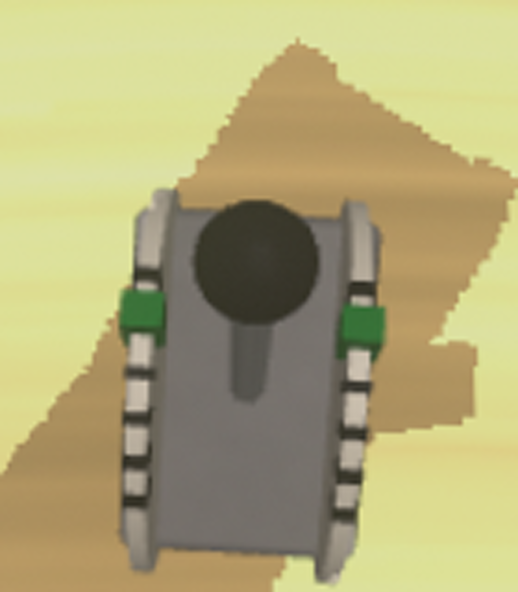

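```bash
python3 lev.py w20.npz 324.5 90.8; python3 - <<'E'
from h import *
c=load("w20.npz");K,T=c["K"],c["T"]
f=lambda zu,zv,z:(wray(T,K,255+zu/3.7,20+zv/3.7,z)*1000).round(1)
print("disc",f(165,190,.05),f(143,570,.05),f(357,202,.05),f(330,582,.05))
print("box",f(190,208,.05),f(190,549,.05),f(335,217,.05),f(310,557,.05))
E
```

```text
green [293.  103.3] [288, 99, 11, 9, 91] [ 629.2 -320.6  103.5]
green [352.7 107.4] [348, 103, 11, 10, 95] [ 625.6 -373.   103.5]
knob [ 0.6388 -0.348   0.1395] angle 0.9425869388509658 tcp [ 0.63039576 -0.34656481  0.37894729]
disc [ 663.  -322.6   50. ] [ 552.2 -314.9   50. ] [ 659.7 -376.6   50. ] [ 548.5 -370.3   50. ]
box [ 657.6 -329.6   50. ] [ 558.5 -329.    50. ] [ 655.2 -370.4   50. ] [ 556.1 -364.2   50. ]
```

Emit:
send_rows --increments '[[[-0.9,0,-0.3,0,0,0],[-0.9,0,-0.3,0,0,0],[-0.9,0,-0.3,0,0,0],[-0.9,0,0,0,0,0],[-0.5,0,0,0,0,0],[0,0,0,0,0,0],[0,0,0,0,0,0]]]'

```text
clock: 48.78
eef_pos: [0.3509, -0.3468, 0.2901]
tool_rot: [1.0, -0.0, 0.0, 0.0]
ft_force: [0.2, -0.0, 0.4]
grip_width: 0.0
```

```bash
python3 tub.py s6; python3 shot.py w21; python3 - <<'E'
from h import *
from workcell import *
c=camera("top");P=pts(c);b=c["color"];cv2.imwrite("pics/top9.png",cv2.resize(b[110:290,160:480,::-1],None,fx=2.5,fy=2.5,interpolation=cv2.INTER_CUBIC))
H,S,V=cv2.split(cv2.cvtColor(b,cv2.COLOR_RGB2HSV));m=((H<6)|(H>174))&(S>150)&(np.abs(P[...,0]-.45)<.05)&(np.abs(P[...,1]+.07)<.13)
print(m.sum(),rect(P[m]),np.median(P[m][:,2]))
E
```

```text
n 1594
(array([ 441.1, -303.6]), array([122.8, 121.4]), 12.5)
[ 0.35136891 -0.3467398   0.28988799] 48.825
[ 0.3514 -0.3467  0.2899] 48.825 psi -89.97 [ 7.e-04 -3.e-04 -1.e+00]
317 (array([443.2, -67.4]), array([ 12.2, 222.5]), 1.4) 0.07995861197878718
```

View pics/top9.png

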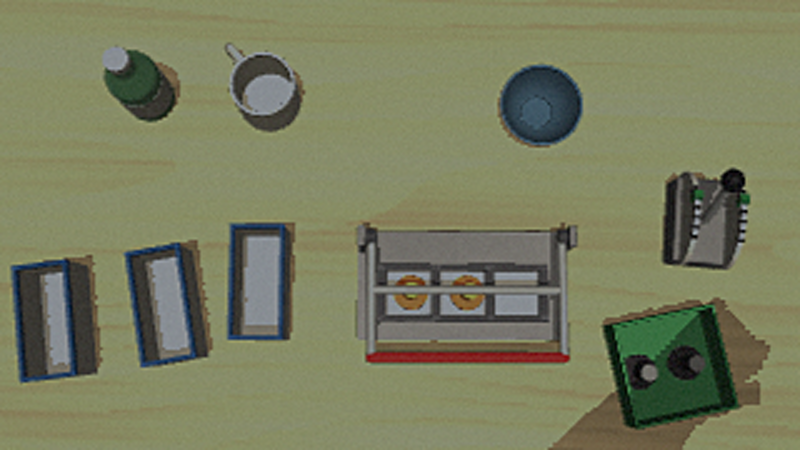

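View pics/w21.png

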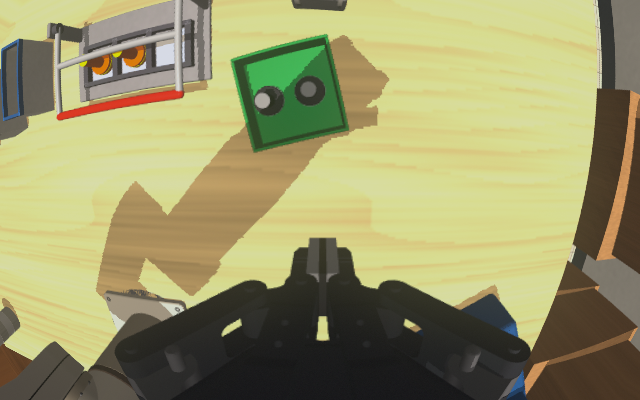

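```bash
python3 -c "
from workcell import *
print(job_done())"
```

```text
the job is handed in; nothing more can be done
None
```

The job is done and handed in at about 49 s of the 210 s allowed. I opened the clamp and moved both used cartridges into the green tub. The two fresh cartridges that were present now stand upright, one each in wells 2 and 1. The third canister was empty. I then swung the clamp shut against its stop and pushed the portion lever to the green mark.

**Last checks:**
- **Cartridges:** both used ones are standing in the tub. Both fresh ones are upright in their wells, and all three canisters are empty.
- **Clamp:** the top of the red bar measured about 80 mm up, which fits its shut height. Pressing it home gave about 32 N at the wrist.
- **Lever:** measured at about 0.94 against the 0.95 mark. Three estimates of the pivot position (scale discs, box, green marks) differed by about 2 mm, so the angle is uncertain by about 0.02 rad.
- **Bystanders:** the mug, bottle and bowl look undisturbed in the final overhead picture. I did not measure their positions.
- **Tub:** it did not appear to move more than 1–2 mm during the run.

No check failed.

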